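# Fix the brush tray on its shelf deck and stock it

## Robot

A 6-joint arm with a two-finger parallel gripper is mounted at the origin on the work surface. World frame = base frame: x ahead of the robot, y to its left, z up, the work surface at z = 0. Lengths are in m, angles in rad, forces in N, time in s.
With the tool pointing down it reaches from about 0.425 to 0.95 m from the base axis. Payload 14.7 kg.
Tool frame: the origin (TCP) lies on the mounting face of the last link; the fingertips stand 173 mm ahead of it and the grasp point (between the pads) lies 155 mm ahead of it; z points along the fingers, y is the line along which they close (so a half turn about z gives the same grasp; the last joint's range is limited). The gripper opens to 85 mm and grips with 20 to 120 N. Pads are 22 mm wide; open, the fingers measure 114 mm over their backs; the gripper's body (76 mm by 85 mm) begins 54 mm behind the grasp point. The pads swing forward as they close: fully open they stand 13 mm farther back than shut.
Start: joints at [-1.168, 0.48, 1.596, -0, 1.065, -0.047], TCP at [0.283, -0.585, 0.405] pointing down, gripper open.
Joint ranges: [-2.75, 2.75], [-0.82, 2.05], [0.23, 2.67], [-1.56, 4.7], [0.09, 2.69], [-2.92, 2.92]. Speed limits (rad/s): [1.89, 1.89, 2.39, 3.01, 3.01, 3.01].

## Interface

Orientations are given as [roll, pitch, yaw] about the fixed x, y, z axes, in that order (R = Rz(yaw) Ry(pitch) Rx(roll)).
In Python, from rig import readout, vision, ctrl gives the robot as it stands.
- The arm moves only by the tool move_arm, never from a script. Its argument "rows" is a list that holds one entry, the list of rows, each a list of 7 numbers: the shift along the tool's x, y, z in mm, then the turn, a rotation vector about the tool's x, y, z in degrees, then the closure, from -1 (fully open) to 1 (shut). In form: [[[tx, ty, tz, rx, ry, rz, gripper], ...]]. A call has 1 to 8 rows; each row is the pose to reach, as a shift and turn from the pose commanded when the call began, along the tool's axes at that moment; what a row does not reach only later rows make up. A row lasts 1/12 s, in which the tool goes at most 41.7 mm and 7.16 degrees, less where a joint would pass 70% of its speed; a pose out of reach is approached as far as the arm can. A call with a gripper value outside its range is refused whole. The fingers move at their own pace and stop on an object; "force" is the grip in N (left out, the last holds). Time passes only in rows, so rows that repeat a pose let the fingers close. It gives the time, the measured TCP pose, the force, the opening and the grip force at its end, in the units of the state.
- readout.state(): the state, without advancing time (a new reading comes with each control period).
- vision.camera(name): name is "scene" or "top"; returns a dict with "color" (420x560x3 uint8, blue, green, red), "fx", "fy", "cx", "cy" (pixels), "k1" (the pictures are not rectified: a ray, as slopes to the right and down, at radius r is drawn at 1 + k1 r^2 times it, then the intrinsics apply), "camera_from_world" (4x4, takes a point from world to camera coordinates). Camera axes: x right, y up, looking along -z (the intrinsics and any distortion apply to the point x, -y, -z); pixel columns grow to the right and rows downward; lengths in m; the calibration is good to about 2 mm. A picture is of the moment at which its call begins. There is no depth.
- ctrl.hand_in(): hands the job in; it is judged then, once.
The state is a dict: "clock": time; "joint_pos": joint angles; "joint_vel": joint speeds; "effort": joint torques, N m; "tcp_pos": TCP position; "ee_rot": TCP orientation; "contact_force": force on the tool from outside, world axes, zero at the start; "torque": the same for the moment, N m; "opening": opening from 0.0 (shut) to 1.0 (fully open); "grasp_force": force on a finger pad.
Only numpy, scipy, OpenCV 4.12 (cv2) and the standard library are available. Lean on these libraries where they do the work, as an engineer would, in place of code of your own. Each camera call takes 0.05 s, during which the arm holds its last target. There are 200 camera calls.

## Task

Make this brush display ready: push the wire tray fully home to the back on its deck, then turn the wrench clockwise on the clamp bolt until the bolt is tight and the handle trips (bends at its break joint), and stop there. Only when the tray is clamped, lay every brush from the delivery carton flat in the tray, side by side, bristle ends to the back and handles to the price rail. The stray cork sanding block lying in the tray goes back into the small carton with the other one; do not knock over the paint jar by the delivery carton.

Things in the scene. Friction and masses are not known exactly. Their poses are not given: they have to be found in the camera images.
- deck_top (a point): the fixed black steel shelf deck that carries the tray, 300 x 300 mm, 4 mm thick, on the work surface; point: middle of its upper face. Own +x: to the back, own +z up. A 60 mm high back stop stands across its rear edge (front face 125 mm behind this point). At its right front a steel strap clamp grips the tray's right flange; it is drawn down by the bolt under the wrench.
- tray_floor (a point): the black wire tray for brushes that slides on the deck; point: middle of its floor's upper face (16 mm above the work surface). Own +x: to the back, +y: to the left seen from the robot, +z up. Inside it measures 215 mm front to back (x -107 to +107) by 250 mm (y -125 to +125). Side fences 4 mm thick, 34 mm above the floor; back fence 44 mm above the floor; at the front the price rail.
- tray_rail (a point): the tray's aluminium price rail, 262 mm long and 10 mm thick, across the tray's front; point: middle of its upper edge, 50 mm above the work surface. It stands 34 mm above the tray's floor and can be pinched from above, front to back. Same axes as the tray.
- tray (a joint): how far the tray is pulled out to the front, m: 0 = fully home at the back, at most 0.065; starts 0.035 to 0.055. Pushing it home takes about 6 N; it stays where it is left.
- wrench (a joint): angle of the bolt with the wrench head, rad, growing as the bolt is turned clockwise seen from above (tightening): starts 0 to 0.4, the bolt comes up hard at 1.0. Running it takes about 0.5 N m (3 to 4 N at the grip) and it stays where it is left.
- wrench_break (a joint): bend of the wrench handle at its break pivot, rad, in the tightening direction: 0 = straight. A preloaded spring holds it straight up to about 1.2 N m (12 N at the grip); then the joint trips and the handle bends (15 N at the grip for 0.3 rad); end stop at 0.6. It springs straight again when let go. A bend of 0.12 or more is a trip; bent past 0.45 the bolt is over-tightened.
- bolt_axis (a point): point on the vertical axis of the clamp bolt, at the height of the wrench handle (60 mm above the work surface). The frame turns with the wrench head: own +x points along the neck towards the break pivot, which lies 45 mm from here; +z up. The head is a 36 mm disc on a 25 mm socket.
- wrench_grip (a point): middle of the wrench's black rubber grip: a level round bar 23 mm thick and 85 mm long, its axis 60 mm above the work surface; 145 mm from the bolt's axis and 100 mm from the break pivot. Own +x: along the handle to its free end; +z up. The handle starts on the right, pointing away to the right, and tightening swings it towards the robot.
- carton_floor (a point): the low open delivery carton of brushes, fixed, 300 x 240 mm, walls 4 mm thick and 30 mm high; point: middle of its inner floor, 4 mm above the work surface; own +z up, +x along its 300 mm side.
- blockbox_free (a point): the small open carton of cork sanding blocks, fixed, 210 (own x) x 130 (own y) mm, walls 4 mm thick and 26 mm high; one sanding block (80 mm along own y, 45 mm wide, 28 mm high) lies fixed at its end towards own -x. Point: on its floor, 4 mm above the work surface, in the middle of the free part (which is 153 x 122 mm).
- block_mid (a point): the stray cork sanding block, 80 (own x) x 45 (own y) x 28 (own z) mm, 90 g, lying flat in the brush tray at the start; point: its centre.
- brush1_mid (a point): paint brush 1 (all alike), 180 mm long, 70 g, flat: wooden handle with a blue end at own -x, steel ferrule, bristles in a white card keeper at own +x. Handle 24 mm wide (own y) and 13 mm thick from own x -34 to +22 mm, narrower behind; ferrule 40 mm wide to x = +46, keeper 44 mm wide and 15 mm thick from +44 to +90 mm. Point: the middle of the handle's thick part, half-way up (7.5 mm above what it lies on). It lies flat in the carton at the start. May be absent.
- brush1_tip (a point): middle of the bristle end of brush 1, 90 mm along own +x from its middle point
- brush2_mid (a point): paint brush 2 (all alike), 180 mm long, 70 g, flat: wooden handle with a blue end at own -x, steel ferrule, bristles in a white card keeper at own +x. Handle 24 mm wide (own y) and 13 mm thick from own x -34 to +22 mm, narrower behind; ferrule 40 mm wide to x = +46, keeper 44 mm wide and 15 mm thick from +44 to +90 mm. Point: the middle of the handle's thick part, half-way up (7.5 mm above what it lies on). It lies flat in the carton at the start. May be absent.
- brush2_tip (a point): middle of the bristle end of brush 2, 90 mm along own +x from its middle point
- brush3_mid (a point): paint brush 3 (all alike), 180 mm long, 70 g, flat: wooden handle with a blue end at own -x, steel ferrule, bristles in a white card keeper at own +x. Handle 24 mm wide (own y) and 13 mm thick from own x -34 to +22 mm, narrower behind; ferrule 40 mm wide to x = +46, keeper 44 mm wide and 15 mm thick from +44 to +90 mm. Point: the middle of the handle's thick part, half-way up (7.5 mm above what it lies on). It lies flat in the carton at the start. May be absent.
- brush3_tip (a point): middle of the bristle end of brush 3, 90 mm along own +x from its middle point
- brush4_mid (a point): paint brush 4 (all alike), 180 mm long, 70 g, flat: wooden handle with a blue end at own -x, steel ferrule, bristles in a white card keeper at own +x. Handle 24 mm wide (own y) and 13 mm thick from own x -34 to +22 mm, narrower behind; ferrule 40 mm wide to x = +46, keeper 44 mm wide and 15 mm thick from +44 to +90 mm. Point: the middle of the handle's thick part, half-way up (7.5 mm above what it lies on). It lies flat in the carton at the start. May be absent.
- brush4_tip (a point): middle of the bristle end of brush 4, 90 mm along own +x from its middle point
- pot1: bystander: small white-capped paint jar, 48 mm across, 58 mm high, between the robot and the delivery carton; origin: centre of its underside, own +z up
Not all that is in view belongs to the job. Leave any green or purple look-alike of the part that bears brush2_mid alone.

How it is judged:
On the way, in this order (a step that is already met when the one before it is completed fails the run):
1. the tray is fully home on the deck (value of joint tray below 0.005 m), for 0.2 s.
2. the bolt is tight and the wrench handle trips, with the tray home (value of joint tray below 0.005 m and value of joint wrench above 0.95 rad and value of joint wrench_break above 0.12 rad), for 0.1 s.
At the end, for the whole second after the job is handed in: tray within 5 mm of home; bolt still tight (over 0.92 rad), handle straight; every brush flat on the tray floor (under 14 mm), none on another, inside the fences, bristles to the back, within 17 degrees of front-to-back; sanding block inside the small carton (value of joint tray below 0.005 m and value of joint wrench above 0.92 rad and value of joint wrench_break below 0.08 rad and x of each of brush1_tip, brush2_tip, brush3_tip, brush4_tip in the frame of tray_floor above 0.06 m and x of brush1_mid in the frame of tray_floor between -0.035 and 0.035 m and y of brush1_mid in the frame of tray_floor between -0.12 and 0.12 m and y of brush1_tip in the frame of tray_floor between -0.125 and 0.125 m and z of brush1_mid in the frame of tray_floor between 0 and 0.014 m and z of each of brush1_tip, brush2_mid, brush2_tip, brush3_mid, brush3_tip, brush4_mid, brush4_tip in the frame of tray_floor below 0.014 m and angle between the x axis of each of brush1_mid, brush2_mid, brush3_mid, brush4_mid and the x axis of tray_floor, either way round below 0.3 rad and x of brush2_mid in the frame of tray_floor between -0.035 and 0.035 m and y of brush2_mid in the frame of tray_floor between -0.12 and 0.12 m and y of brush2_tip in the frame of tray_floor between -0.125 and 0.125 m and z of each of brush2_mid, brush3_mid, brush4_mid in the frame of tray_floor above 0 m and x of brush3_mid in the frame of tray_floor between -0.035 and 0.035 m and y of brush3_mid in the frame of tray_floor between -0.12 and 0.12 m and y of brush3_tip in the frame of tray_floor between -0.125 and 0.125 m and x of brush4_mid in the frame of tray_floor between -0.035 and 0.035 m and y of brush4_mid in the frame of tray_floor between -0.12 and 0.12 m and y of brush4_tip in the frame of tray_floor between -0.125 and 0.125 m and x of block_mid in the frame of blockbox_free between -0.125 and 0.077 m and y of block_mid in the frame of blockbox_free between -0.06 and 0.06 m and z of block_mid in the frame of blockbox_free below 0.05 m); the robot touches nothing.
It fails at once if the bolt is over-tightened: the handle is bent past 0.45 rad (value of joint wrench_break above 0.45 rad).
It fails at once if a brush is laid in the tray before the bolt is tight (not (value of joint wrench above 0.92 rad) and ((x of brush1_mid in the frame of tray_floor between -0.1 and 0.1 m and y of brush1_mid in the frame of tray_floor between -0.12 and 0.12 m and z of brush1_mid in the frame of tray_floor below 0.03 m) or (x of brush2_mid in the frame of tray_floor between -0.1 and 0.1 m and y of brush2_mid in the frame of tray_floor between -0.12 and 0.12 m and z of brush2_mid in the frame of tray_floor below 0.03 m) or (x of brush3_mid in the frame of tray_floor between -0.1 and 0.1 m and y of brush3_mid in the frame of tray_floor between -0.12 and 0.12 m and z of brush3_mid in the frame of tray_floor below 0.03 m) or (x of brush4_mid in the frame of tray_floor between -0.1 and 0.1 m and y of brush4_mid in the frame of tray_floor between -0.12 and 0.12 m and z of brush4_mid in the frame of tray_floor below 0.03 m))).
It fails at once if the paint jar is knocked over (angle between pot1's own z axis and vertical above 0.6 rad).
Of brush1, brush2, brush3, brush4 only 3 to 4 are there at a start; the rules pass over those that are not, and their reading is None.
At some moment in a run one of block may be knocked a few centimetres aside while the robot is not near it.
Once in a run the grip may slacken for a moment while it holds something.
It also fails if it takes over 208 s, if anything falls off the work surface, if the arm or the gripper's body presses on something with over 40 N, if the wrist force passes 120 N, or if a joint passes its speed limit or range.

## Working session

There is one attempt and no reset: what is moved stays moved. The work goes in short steps, Python scripts to look and compute and a tool call to move; the robot and the scene stay as the last step left them, time stands still between calls to the robot, and variables do not carry over. Pictures are saved under pics/ and viewed, at most 14 in all, crops included, and the job is handed in when it is done.

Besides the shell and the picture viewer there is one more tool, called as name(argument=value, ...), one argument or row to a line, values as JSON. move_arm: Moves the arm, as the interface text tells. Its arguments: {"type":"object","properties":{"rows":{"type":"array","items":{"type":"array","items":{"type":"array","items":{"type":"number"}}}},"force":{"type":"number"}},"required":["rows"]}

```bash
ls; mkdir -p pics; cat > h.py <<'E'
import numpy as np, cv2
from rig import readout, vision, ctrl
from scipy.spatial.transform import Rotation as R
def cam(n,save=None):
    c=vision.camera(n)
    if save: cv2.imwrite('pics/'+save,c['color'])
    return c
def ray(c,u,v):
    d=np.array([(u-c['cx'])/c['fx'],(v-c['cy'])/c['fy']]); p=d.copy()
    for _ in range(20): p=d/(1+c['k1']*(p@p))
    T=np.array(c['camera_from_world']); Rm=T[:3,:3]
    return -Rm.T@T[:3,3], Rm.T@np.array([p[0],-p[1],-1.])
def onz(c,u,v,z):
    o,d=ray(c,u,v); return o+d*(z-o[2])/d[2]
def proj(c,P):
    T=np.array(c['camera_from_world']); q=T[:3,:3]@np.array(P)+T[:3,3]
    p=np.array([q[0]/-q[2],-q[1]/-q[2]]); p=p*(1+c['k1']*(p@p))
    return c['fx']*p[0]+c['cx'],c['fy']*p[1]+c['cy']
E
python3 - <<'E'
from h import *
for n in('scene','top'):
    c=cam(n,n+'0.png'); T=np.array(c['camera_from_world']); print(n,c['fx'],c['k1'],-T[:3,:3].T@T[:3,3],T[:3,:3].round(2).tolist())
print(readout.state())
E
```

```text
pics
scene 436.13091508304854 -0.0284589383633764 [0.94559775 0.65883704 1.01489081] [[-0.7, 0.71, 0.0], [-0.55, -0.54, 0.64], [0.45, 0.45, 0.77]]
top 504.2669893612583 0.028735704747863047 [0.29330701 0.12435533 1.42865288] [[-0.01, -1.0, 0.0], [1.0, -0.01, 0.09], [-0.09, 0.01, 1.0]]
{'clock': 0.1, 'joint_pos': array([-1.16759739e+00,  4.80763445e-01,  1.59679969e+00,  3.10660915e-06,
        1.06512223e+00, -4.66158349e-02]), 'joint_vel': array([-0.00194161, -0.00324206,  0.00106229, -0.00104898, -0.0005899 ,
       -0.000479  ]), 'effort': array([ 4.80885588e-03, -9.52251291e+01, -4.31042147e+01,  9.27857104e-05,
        5.11436316e-03,  1.77740378e-05]), 'tcp_pos': array([ 0.28255811, -0.58517122,  0.40414432]), 'ee_rot': array([-3.14050126e+00, -5.36320085e-05,  4.49813235e-01]), 'contact_force': array([-0.03266294,  0.3393461 , -0.14033531]), 'torque': array([ 0.01472078, -0.02745412, -0.04207583]), 'grasp_force': 0.0, 'opening': 1.0012987902927641}
```

View pics/scene0.png

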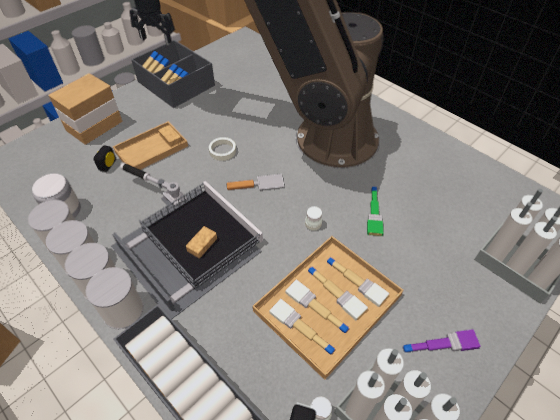

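View pics/top0.png

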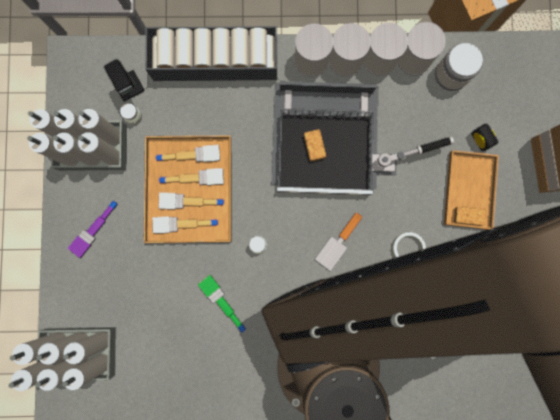

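The scene view shows the tray at (195,240) with the stray block at (202,241), the wrench at (140,175), the small carton at (150,145), and the delivery carton with 4 brushes around (328,305). In the top view:

- **Brushes to move:** in the carton at (188,155), (192,178), (190,202) and (185,224).
- **Brush look-alikes to leave alone:** green (222,303), purple (93,230) and the orange scraper (340,242).
- **Block:** the stray one is at (315,145). The other, at (472,215), is the fixed one in the small carton.
- **Jar:** at (257,245).

By the description I take the four brushes in the carton and the block in the tray. I'll check this choice in a close crop.

```bash
python3 - <<'E'
from h import *
c=cv2.imread('pics/top0.png')
cr=c[80:250,265:505]; cv2.imwrite('pics/c1.png',cv2.resize(cr,None,fx=3.33,fy=3.33,interpolation=cv2.INTER_CUBIC))
cr=c[125:265,135:275]; cv2.imwrite('pics/c2.png',cv2.resize(cr,None,fx=4,fy=4,interpolation=cv2.INTER_CUBIC))
E
```

```text
(no output)
```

View pics/c1.png

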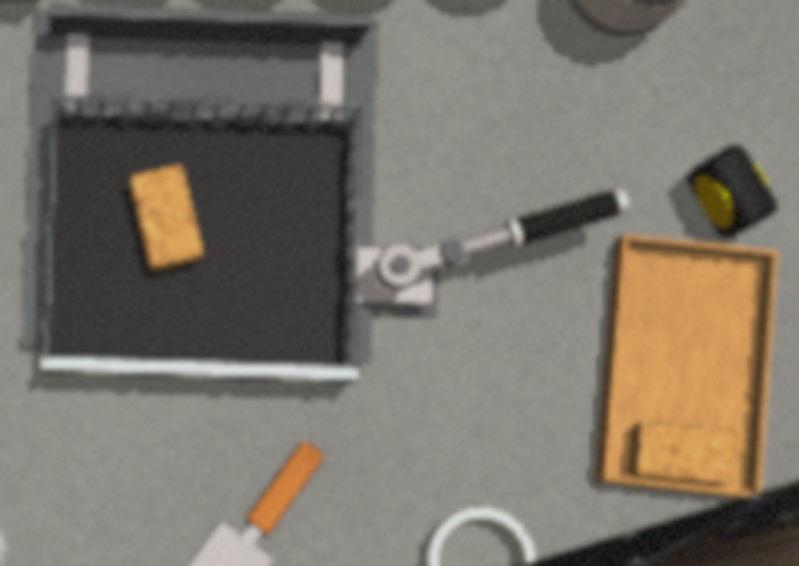

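View pics/c2.png

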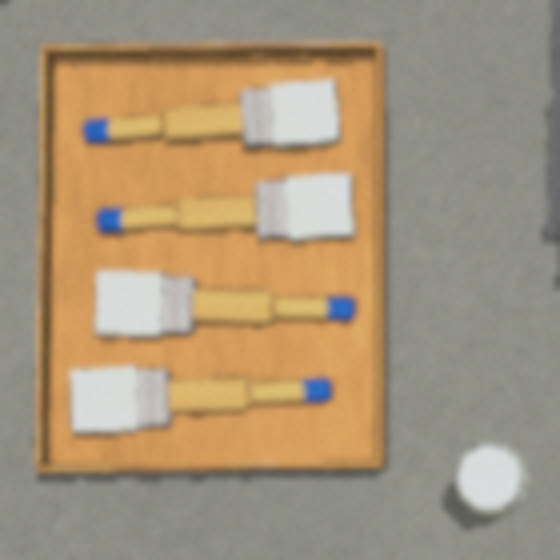

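Crops confirm it: the brushes with white keepers and blue ends lie in the carton (tips right for the top two, left for the lower two). In crop 1 the stray block is at (167,216), the bolt at (400,264), the grip from (517,232) to (615,200) and the rail from (42,362) to (358,373).

```bash
python3 - <<'E'
from h import *
c=cam('top')
def p(x,y,s,ox,oy,z): return onz(c,(x+.5)/s-.5+ox,(y+.5)/s-.5+oy,z)
f=lambda x,y,z:p(x,y,3.33,265,80,z)
g=lambda x,y,z:p(x,y,4,135,125,z)
P=lambda n,a:print(n,np.round(np.array(a)*1000,0)[:2])
a,b=f(42,362,.05),f(358,373,.05);P('railL',a);P('railR',b);print('len',np.linalg.norm(a-b),'yaw',np.degrees(np.arctan2((a-b)[1],(a-b)[0]))-90)
for n,x,y,z in [('bolt',400,264,.07),('gripin',522,231,.068),('gripout',614,201,.068),('pivot',454,252,.068),('blockA',156,168,.044),('blockB',181,266,.044),('blockmid',168,217,.044),('bxTL',623,239,.03),('bxTR',776,252,.03),('bxBR',756,494,.03),('bxBL',603,481,.03),('backfenceL',55,118,.06),('backstopL',45,22,.064)]: P(n,f(x,y,z))
for n,t,bl in [('A',(340,112),(85,131)),('B',(355,206),(97,220)),('C',(95,304),(355,308)),('D',(70,400),(331,390))]:
    t=g(*t,.02);bl=g(*bl,.016);P(n+'tip',t);d=t-bl;print(np.linalg.norm(d),np.degrees(np.arctan2(d[1],d[0])));P('mid',t-d/np.linalg.norm(d)*.09)
P('jar',g(490,478,.058))
for x,y in [(43,45),(383,45),(383,468),(40,472)]: P('cart',g(x,y,.034))
E
```

```text
railL [490. 131.]
railR [ 477. -130.]
len 0.2617528638499027 yaw -2.6904611988085207
bolt [ 564. -164.]
gripin [ 591. -265.]
gripout [ 615. -342.]
pivot [ 574. -209.]
blockA [654.  33.]
blockB [570.  14.]
blockmid [612.  24.]
bxTL [ 591. -361.]
bxTR [ 578. -488.]
bxBR [ 374. -462.]
bxBL [ 387. -335.]
backfenceL [693. 118.]
backstopL [774. 125.]
Atip [598. 293.]
0.18113611245384187 -86.51835765574607
mid [592. 383.]
Btip [530. 283.]
0.18236648013593343 -87.68642901265802
mid [527. 373.]
Ctip [463. 465.]
0.18153826202882367 88.59381991711507
mid [461. 375.]
Dtip [396. 481.]
0.18129929729060473 91.60744232275484
mid [398. 392.]
jar [336. 187.]
cart [645. 500.]
cart [642. 261.]
cart [345. 262.]
cart [345. 498.]
```

```bash
cat > plan.py <<'E'
# plan(waypoints): each (x,y,z_tcp [mm], yaw deg, closure, min_rows) -> rows of move_arm calls, chained from commanded pose
import numpy as np, math
from scipy.spatial.transform import Rotation as R
def plan(start,wps):
    cur=np.array(start,float); allrows=[]
    base=cur.copy(); call=[]
    prev=cur.copy()
    def flush():
        nonlocal call,base
        if call: print('CALL',call)
        call=[]; base=prev.copy()
    for w in wps:
        w=np.array(w,float)
        d=np.linalg.norm(w[:3]-prev[:3]); a=abs(w[3]-prev[3])
        n=max(int(math.ceil(d/36)),int(math.ceil(a/6.5)),int(w[5]),1)
        s0=prev.copy()
        for i in range(1,n+1):
            if len(call)==8: flush()
            t=s0[:4]+(w[:4]-s0[:4])*i/n
            y=math.radians(base[3]); dx=t[:3]-base[:3]
            r=[dx@[math.cos(y),math.sin(y),0],dx@[math.sin(y),-math.cos(y),0],-dx[2],0,0,-(t[3]-base[3]),w[4]]
            prev=np.array(list(t)+[0,0])[:len(prev)]
            call.append([round(v) if k<3 else round(v,1) if k>4 else 0 for k,v in enumerate(r)])
    flush()
def now():
    from rig import readout
    s=readout.state(); p=s['tcp_pos']*1000; return [*p,math.degrees(s['ee_rot'][2])]
E
python3 - <<'E'
from plan import *
plan(now(),[(440,3,290,-2.8,1,1),(440,3,200,-2.8,1,1),(490,0,200,-2.8,1,4)])
E
```

```text
CALL [[22, -26, 6, 0, 0, np.float64(1.6), np.float64(1.0)], [44, -51, 13, 0, 0, np.float64(3.2), np.float64(1.0)], [66, -77, 19, 0, 0, np.float64(4.8), np.float64(1.0)], [88, -102, 25, 0, 0, np.float64(6.3), np.float64(1.0)], [110, -128, 32, 0, 0, np.float64(7.9), np.float64(1.0)], [133, -154, 38, 0, 0, np.float64(9.5), np.float64(1.0)], [155, -179, 44, 0, 0, np.float64(11.1), np.float64(1.0)], [177, -205, 51, 0, 0, np.float64(12.7), np.float64(1.0)]]
CALL [[16, -30, 6, 0, 0, np.float64(1.6), np.float64(1.0)], [32, -60, 13, 0, 0, np.float64(3.2), np.float64(1.0)], [48, -90, 19, 0, 0, np.float64(4.8), np.float64(1.0)], [64, -119, 25, 0, 0, np.float64(6.3), np.float64(1.0)], [80, -149, 32, 0, 0, np.float64(7.9), np.float64(1.0)], [95, -179, 38, 0, 0, np.float64(9.5), np.float64(1.0)], [111, -209, 44, 0, 0, np.float64(11.1), np.float64(1.0)], [127, -239, 51, 0, 0, np.float64(12.7), np.float64(1.0)]]
CALL [[9, -33, 6, 0, 0, np.float64(1.6), np.float64(1.0)], [18, -65, 13, 0, 0, np.float64(3.2), np.float64(1.0)], [18, -65, 43, 0, 0, np.float64(3.2), np.float64(1.0)], [18, -65, 73, 0, 0, np.float64(3.2), np.float64(1.0)], [18, -65, 103, 0, 0, np.float64(3.2), np.float64(1.0)], [30, -64, 103, 0, 0, np.float64(3.2), np.float64(1.0)], [43, -64, 103, 0, 0, np.float64(3.2), np.float64(1.0)], [55, -63, 103, 0, 0, np.float64(3.2), np.float64(1.0)]]
CALL [[13, 0, 0, 0, 0, np.float64(-0.0), np.float64(1.0)]]
```

```bash
cat > plan.py <<'E'
# each waypoint (x,y,z_tcp [mm], yaw deg, closure, min_rows); prints one row x count per leg, grouped into calls of <=8 rows
import numpy as np, math
def plan(start,wps):
    prev=np.array(start[:4],float); base=prev.copy(); used=0; out=[]
    def flush():
        nonlocal used,base,out
        if out: print('CALL',' '.join(out), ' ->',prev.round(0).tolist())
        used=0; base=prev.copy(); out=[]
    for w in wps:
        w=np.array(w,float)
        n=max(math.ceil(np.linalg.norm(w[:3]-prev[:3])/38),math.ceil(abs(w[3]-prev[3])/6.6),int(w[5]),1)
        s0=prev.copy(); i=0
        while i<n:
            if used==8: flush()
            k=min(n-i,8-used)
            if n-i<=8 and k<n-i and used>3: flush(); k=n-i
            i+=k; used+=k
            t=s0+(w[:4]-s0)*i/n; y=math.radians(base[3]); d=t-base
            r=[d[0]*math.cos(y)+d[1]*math.sin(y),d[0]*math.sin(y)-d[1]*math.cos(y),-d[2]]
            r=[round(v) for v in r]+[0,0,round(-d[3],1),float(w[4])]
            out.append(f'{r}x{k}'.replace(' ','')); prev=t
    flush()
def now():
    from rig import readout
    s=readout.state(); p=s['tcp_pos']*1000; return [*p,math.degrees(s['ee_rot'][2])]
E
python3 - <<'E'
from plan import *
plan(now(),[(440,3,290,-2.8,1,1),(440,3,200,-2.8,1,1),(490,0,200,-2.8,1,4)])
E
```

```text
CALL [187,-217,54,0,0,np.float64(13.4),1.0]x8  -> [357.0, -308.0, 350.0, 12.0]
CALL [131,-255,54,0,0,np.float64(13.4),1.0]x8  -> [431.0, -32.0, 297.0, -1.0]
CALL [9,-35,7,0,0,np.float64(1.7),1.0]x1 [9,-35,97,0,0,np.float64(1.7),1.0]x3 [59,-33,97,0,0,np.float64(1.7),1.0]x4  -> [490.0, 0.0, 200.0, -3.0]
```

move_arm(
  rows=[
    [[187, -217, 54, 0, 0, 13.4, 1], [187, -217, 54, 0, 0, 13.4, 1], [187, -217, 54, 0, 0, 13.4, 1], [187, -217, 54, 0, 0, 13.4, 1], [187, -217, 54, 0, 0, 13.4, 1], [187, -217, 54, 0, 0, 13.4, 1], [187, -217, 54, 0, 0, 13.4, 1], [187, -217, 54, 0, 0, 13.4, 1]],
  ],
)

```text
clock: 0.82
tcp_pos: [0.3566, -0.3026, 0.3493]
ee_rot: [-3.137, 0.002, 0.219]
contact_force: [-1.6, 0.5, -0.2]
opening: -0.001
grasp_force: 0.0
```

move_arm(
  rows=[
    [[131, -255, 54, 0, 0, 13.4, 1], [131, -255, 54, 0, 0, 13.4, 1], [131, -255, 54, 0, 0, 13.4, 1], [131, -255, 54, 0, 0, 13.4, 1], [131, -255, 54, 0, 0, 13.4, 1], [131, -255, 54, 0, 0, 13.4, 1], [131, -255, 54, 0, 0, 13.4, 1], [131, -255, 54, 0, 0, 13.4, 1]],
  ],
)

```text
clock: 1.48
tcp_pos: [0.4304, -0.0275, 0.2959]
ee_rot: [-3.141, 0.001, -0.016]
contact_force: [-0.5, -1.0, 0.5]
opening: -0.003
grasp_force: 0.0
```

move_arm(
  rows=[
    [[9, -35, 7, 0, 0, 1.7, 1], [9, -35, 97, 0, 0, 1.7, 1], [9, -35, 97, 0, 0, 1.7, 1], [9, -35, 97, 0, 0, 1.7, 1], [29, -34, 97, 0, 0, 1.7, 1], [39, -33, 97, 0, 0, 1.7, 1], [49, -33, 97, 0, 0, 1.7, 1]],
  ],
)

```text
clock: 2.07
tcp_pos: [0.4794, 0.0002, 0.2003]
ee_rot: [-3.142, 0.003, -0.048]
contact_force: [-8.3, -1.0, -5.9]
opening: -0.001
grasp_force: 4.1
```

move_arm(
  rows=[
    [[4, 0, 0, 0, 0, 0, 1], [8, 0, 0, 0, 0, 0, 1], [12, 0, 0, 0, 0, 0, 1], [16, 0, 0, 0, 0, 0, 1], [20, 0, 0, 0, 0, 0, 1], [20, 0, 0, 0, 0, 0, 1]],
  ],
)

```text
clock: 2.57
tcp_pos: [0.4997, -0.0008, 0.201]
ee_rot: [3.142, -0.0, -0.048]
contact_force: [-2.7, 0.1, -2.0]
opening: 0.003
grasp_force: 1.6
```

move_arm(
  rows=[
    [[3, 0, 0, 0, 0, 0, 1], [5, 0, 0, 0, 0, 0, 1], [5, 0, 0, 0, 0, 0, 1]],
  ],
)

```text
clock: 2.82
tcp_pos: [0.5046, -0.001, 0.2009]
ee_rot: [3.142, -0.001, -0.048]
contact_force: [-3.0, -1.7, -0.4]
opening: -0.0
grasp_force: 1.8
```

```bash
python3 - <<'E'
from h import *
c=cam('top'); cr=c['color'][80:250,265:505]; cv2.imwrite('pics/c3.png',cv2.resize(cr,None,fx=3.33,fy=3.33,interpolation=cv2.INTER_CUBIC))
E
```

```text
(no output)
```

View pics/c3.png

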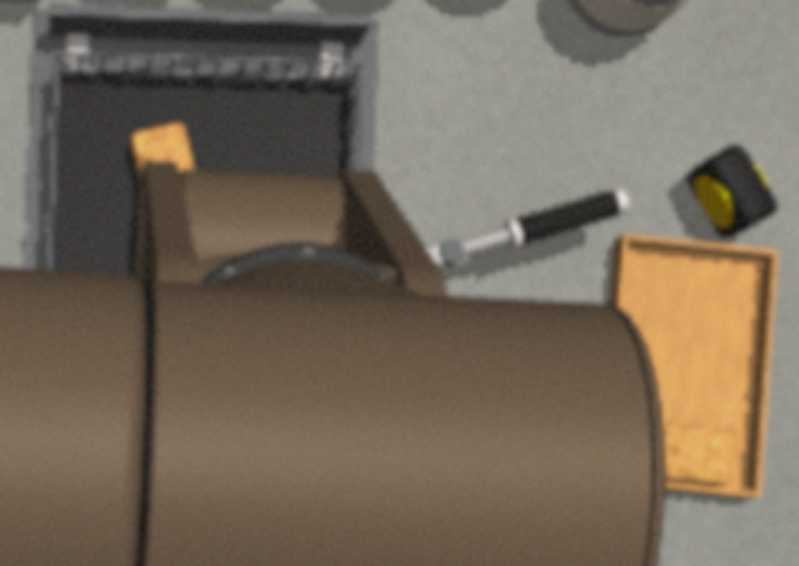

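The tray has gone back by about 36 mm: its rear fence is now at crop row 70. A small gap to the back stop remains, so I continue in small steps and watch the force.

move_arm(
  rows=[
    [[3, 0, 0, 0, 0, 0, 1], [5, 0, 0, 0, 0, 0, 1], [5, 0, 0, 0, 0, 0, 1]],
  ],
)

```text
clock: 3.12
tcp_pos: [0.5097, -0.0011, 0.2007]
ee_rot: [3.142, -0.001, -0.048]
contact_force: [-3.8, -0.6, 3.4]
opening: 0.0
grasp_force: 1.8
```

move_arm(
  rows=[
    [[3, 0, 0, 0, 0, 0, 1], [4, 0, 0, 0, 0, 0, 1], [4, 0, 0, 0, 0, 0, 1]],
  ],
)

```text
clock: 3.37
tcp_pos: [0.5136, -0.0012, 0.2005]
ee_rot: [3.142, -0.0, -0.048]
contact_force: [-4.9, -0.1, 2.5]
opening: 0.002
grasp_force: 2.3
```

move_arm(
  rows=[
    [[3, 0, 0, 0, 0, 0, 1], [4, 0, 0, 0, 0, 0, 1], [4, 0, 0, 0, 0, 0, 1]],
  ],
)

```text
clock: 3.62
tcp_pos: [0.5176, -0.0013, 0.2004]
ee_rot: [3.142, -0.0, -0.048]
contact_force: [-5.1, -0.4, 2.6]
opening: 0.001
grasp_force: 2.3
```

move_arm(
  rows=[
    [[2, 0, 0, 0, 0, 0, 1], [3, 0, 0, 0, 0, 0, 1], [3, 0, 0, 0, 0, 0, 1]],
  ],
)

```text
clock: 3.87
tcp_pos: [0.5206, -0.0014, 0.2003]
ee_rot: [-3.142, -0.0, -0.048]
contact_force: [-5.1, -0.2, 2.9]
opening: -0.005
grasp_force: 2.3
```

```bash
python3 - <<'E'
from h import *
c=cam('top')['color'][80:250,265:505]; cv2.imwrite('pics/c4.png',cv2.resize(c[:60,:130],None,fx=6,fy=6,interpolation=cv2.INTER_CUBIC))
E
```

```text
(no output)
```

View pics/c4.png

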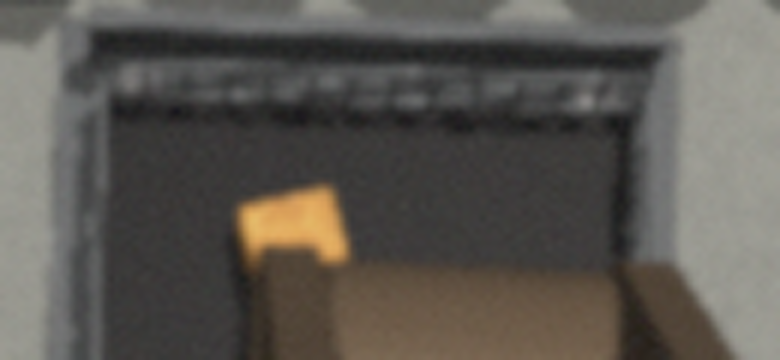

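The rear fence is now almost at the back stop (fence top at row 70, stop face at row 60 in the crop). The force is still only sliding friction, so I go on.

move_arm(
  rows=[
    [[2, 0, 0, 0, 0, 0, 1], [3, 0, 0, 0, 0, 0, 1], [3, 0, 0, 0, 0, 0, 1]],
  ],
)

```text
clock: 4.17
tcp_pos: [0.5224, -0.0015, 0.2]
ee_rot: [-3.142, 0.003, -0.048]
contact_force: [-11.6, 0.9, 8.2]
opening: -0.0
grasp_force: 5.8
```

move_arm(
  rows=[
    [[1, 0, 0, 0, 0, 0, 1], [2, 0, 0, 0, 0, 0, 1], [2, 0, 0, 0, 0, 0, 1]],
  ],
)

```text
clock: 4.42
tcp_pos: [0.523, -0.0015, 0.1998]
ee_rot: [-3.142, 0.006, -0.048]
contact_force: [-20.5, -0.1, 14.2]
opening: -0.001
grasp_force: 10.1
```

move_arm(
  rows=[
    [[1, 0, 0, 0, 0, 0, 1], [2, 0, 0, 0, 0, 0, 1], [2, 0, 0, 0, 0, 0, 1]],
  ],
)

```text
clock: 4.67
tcp_pos: [0.5236, -0.0015, 0.1995]
ee_rot: [-3.141, 0.01, -0.048]
contact_force: [-27.9, 1.1, 19.0]
opening: 0.001
grasp_force: 14.2
```

The force rises to 28 N with no more movement, so the tray is home. Next I back off and go to the far side of the wrench grip.

```bash
python3 - <<'E'
from plan import *
import rig
plan([528,-1.5,200,-2.8],[(470,1.5,200,-2.8,1,1),(470,1.5,290,-2.8,1,1),(643,-292,290,16,1,1),(643,-292,204,16,1,1)])
# arc pushes about bolt
b=np.array([564,-164])
for off in (30,):
  prev=[643,-292,204,16]
  for h in (-76,-84,-92,-100,-108,-116,-124,-132):
    r=math.radians(h); e=np.array([math.cos(r),math.sin(r)]); n=np.array([-math.sin(r),math.cos(r)])
    q=b+145*e+off*n-0; print(h,q.round()); w=(*q,204,h+90,1,2); plan(prev,[w]); prev=w
E
```

```text
CALL [-58,0,0,0,0,np.float64(-0.0),1.0]x2 [-58,0,-90,0,0,np.float64(-0.0),1.0]x3 [4,95,-90,0,0,np.float64(-6.3),1.0]x3  -> [528.0, -96.0, 290.0, 3.0]
CALL [103,202,0,0,0,np.float64(-12.5),1.0]x6  -> [643.0, -292.0, 290.0, 16.0]
CALL [0,0,86,0,0,np.float64(-0.0),1.0]x3  -> [643.0, -292.0, 204.0, 16.0]
-76 [ 628. -297.]
CALL [-16,1,0,0,0,np.float64(2.0),1.0]x2  -> [628.0, -297.0, 204.0, 14.0]
-84 [ 609. -305.]
CALL [-20,3,0,0,0,np.float64(8.0),1.0]x2  -> [609.0, -305.0, 204.0, 6.0]
-92 [ 589. -310.]
CALL [-20,3,0,0,0,np.float64(8.0),1.0]x2  -> [589.0, -310.0, 204.0, -2.0]
-100 [ 568. -312.]
CALL [-20,3,0,0,0,np.float64(8.0),1.0]x2  -> [568.0, -312.0, 204.0, -10.0]
-108 [ 548. -311.]
CALL [-20,3,0,0,0,np.float64(8.0),1.0]x2  -> [548.0, -311.0, 204.0, -18.0]
-116 [ 527. -307.]
CALL [-20,3,0,0,0,np.float64(8.0),1.0]x2  -> [527.0, -307.0, 204.0, -26.0]
-124 [ 508. -301.]
CALL [-20,3,0,0,0,np.float64(8.0),1.0]x2  -> [508.0, -301.0, 204.0, -34.0]
-132 [ 489. -292.]
CALL [-20,3,0,0,0,np.float64(8.0),1.0]x2  -> [489.0, -292.0, 204.0, -42.0]
```

move_arm(
  rows=[
    [[-58, 0, 0, 0, 0, 0, 1], [-58, 0, 0, 0, 0, 0, 1], [-58, 0, -90, 0, 0, 0, 1], [-58, 0, -90, 0, 0, 0, 1], [-58, 0, -90, 0, 0, 0, 1], [4, 95, -90, 0, 0, -6.3, 1], [4, 95, -90, 0, 0, -6.3, 1], [4, 95, -90, 0, 0, -6.3, 1]],
  ],
)

```text
clock: 5.33
tcp_pos: [0.5291, -0.0989, 0.2914]
ee_rot: [3.14, -0.005, 0.064]
contact_force: [0.8, 0.4, -0.2]
opening: -0.002
grasp_force: 0.0
```

move_arm(
  rows=[
    [[103, 202, 0, 0, 0, -12.5, 1], [103, 202, 0, 0, 0, -12.5, 1], [103, 202, 0, 0, 0, -12.5, 1], [103, 202, 0, 0, 0, -12.5, 1], [103, 202, 0, 0, 0, -12.5, 1], [103, 202, 0, 0, 0, -12.5, 1], [103, 202, 0, 0, 0, -12.5, 1]],
  ],
)

```text
clock: 5.92
tcp_pos: [0.6444, -0.2963, 0.2904]
ee_rot: [3.138, -0.003, 0.278]
contact_force: [-1.2, 0.3, -0.3]
opening: 0.001
grasp_force: 0.0
```

move_arm(
  rows=[
    [[0, 0, 86, 0, 0, 0, 1], [0, 0, 86, 0, 0, 0, 1], [0, 0, 86, 0, 0, 0, 1], [0, 0, 86, 0, 0, 0, 1]],
  ],
)

```text
clock: 6.25
tcp_pos: [0.6415, -0.2912, 0.2022]
ee_rot: [-3.139, 0.003, 0.281]
contact_force: [0.4, -1.0, 0.7]
opening: 0.003
grasp_force: 0.0
```

move_arm(
  rows=[
    [[-16, 1, 0, 0, 0, 2, 1], [-16, 1, 0, 0, 0, 2, 1]],
  ],
)

```text
clock: 6.42
tcp_pos: [0.6267, -0.2979, 0.2063]
ee_rot: [3.14, -0.001, 0.244]
contact_force: [-0.2, -1.4, -0.7]
opening: 0.001
grasp_force: 0.0
```

move_arm(
  rows=[
    [[-10, 2, 0, 0, 0, 4, 1], [-20, 3, 0, 0, 0, 8, 1], [-20, 3, 0, 0, 0, 8, 1]],
  ],
)

```text
clock: 6.67
tcp_pos: [0.6087, -0.3057, 0.2065]
ee_rot: [3.14, -0.002, 0.102]
contact_force: [0.6, 0.0, 0.4]
opening: -0.002
grasp_force: 0.0
```

move_arm(
  rows=[
    [[-10, 2, 0, 0, 0, 4, 1], [-20, 3, 0, 0, 0, 8, 1], [-20, 3, 0, 0, 0, 8, 1]],
  ],
)

```text
clock: 6.92
tcp_pos: [0.5892, -0.3106, 0.2058]
ee_rot: [3.14, -0.002, -0.035]
contact_force: [1.1, -1.1, 0.2]
opening: 0.002
grasp_force: 0.0
```

```bash
python3 - <<'E'
from h import *
c=cam('scene')['color'][120:240,60:240]; cv2.imwrite('pics/c5.png',cv2.resize(c,None,fx=4,fy=4,interpolation=cv2.INTER_CUBIC))
E
```

```text
(no output)
```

View pics/c5.png

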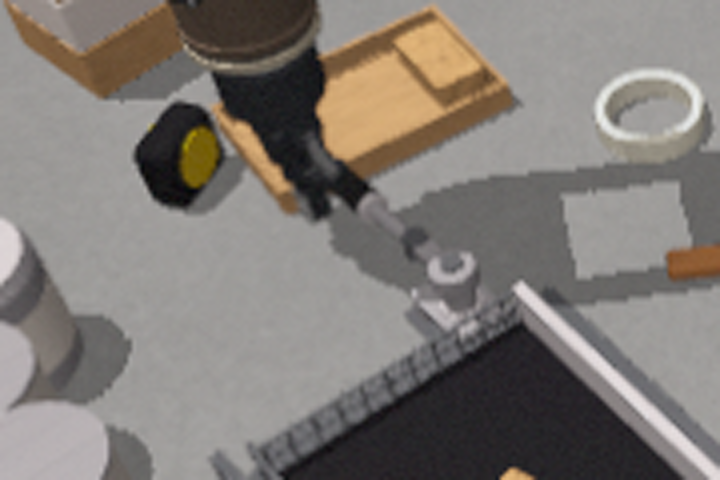

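The fingers stand on the far side of the handle at crop (315,190), about touching the grip at (345,185). I continue the arc.

move_arm(
  rows=[
    [[-10, 2, 0, 0, 0, 4, 1], [-20, 3, 0, 0, 0, 8, 1], [-20, 3, 0, 0, 0, 8, 1]],
  ],
)

```text
clock: 7.22
tcp_pos: [0.569, -0.3126, 0.2047]
ee_rot: [3.141, -0.001, -0.173]
contact_force: [0.2, -0.7, 0.0]
opening: 0.001
grasp_force: 0.0
```

move_arm(
  rows=[
    [[-10, 2, 0, 0, 0, 4, 1], [-20, 3, 0, 0, 0, 8, 1], [-20, 3, 0, 0, 0, 8, 1]],
  ],
)

```text
clock: 7.47
tcp_pos: [0.5487, -0.3119, 0.2043]
ee_rot: [3.141, -0.0, -0.312]
contact_force: [-0.5, 0.3, -0.4]
opening: -0.0
grasp_force: 0.0
```

```bash
python3 - <<'E'
from h import *
a=cam('scene')['color'][120:240,60:240]; b=cam('top')['color'][100:220,360:540]
cv2.imwrite('pics/c6.png',np.vstack([cv2.resize(i,(450,300),interpolation=cv2.INTER_CUBIC) for i in (a,b)]))
E
```

```text
(no output)
```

View pics/c6.png

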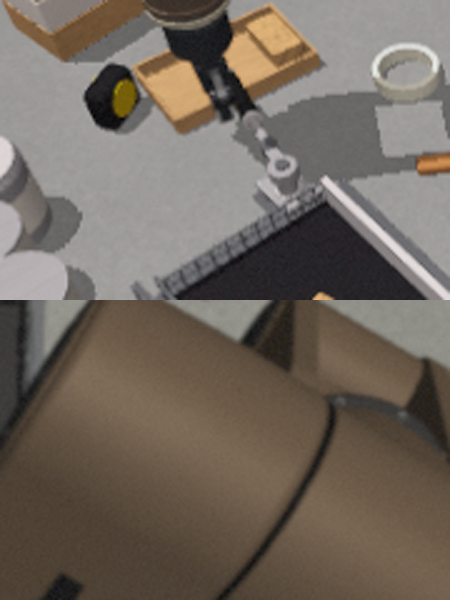

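The handle has turned with the fingers (neck direction changed from (-27,-21) to (-13,-20) px). Running friction is simply too small to read at rest. I continue in smaller steps.

move_arm(
  rows=[
    [[-6, 1, 0, 0, 0, 2.5, 1], [-12, 1, 0, 0, 0, 5, 1], [-12, 1, 0, 0, 0, 5, 1]],
  ],
)

```text
clock: 7.82
tcp_pos: [0.5375, -0.3093, 0.204]
ee_rot: [3.141, -0.001, -0.398]
contact_force: [1.5, -0.9, 0.7]
opening: -0.001
grasp_force: 0.5
```

move_arm(
  rows=[
    [[-6, 1, 0, 0, 0, 2.5, 1], [-12, 1, 0, 0, 0, 5, 1], [-12, 1, 0, 0, 0, 5, 1]],
  ],
)

```text
clock: 8.07
tcp_pos: [0.5259, -0.3055, 0.2039]
ee_rot: [3.142, -0.0, -0.485]
contact_force: [0.5, -0.2, -0.3]
opening: -0.003
grasp_force: 0.5
```

```bash
python3 - <<'E'
from h import *
s=readout.state();print(s['contact_force'],s['torque'])
E
```

```text
[ 0.53120629 -0.22818047 -0.28002983] [-0.11969129 -0.12496321  0.01014721]
```

move_arm(
  rows=[
    [[-6, 1, 0, 0, 0, 2.5, 1], [-12, 1, 0, 0, 0, 5, 1], [-12, 1, 0, 0, 0, 5, 1]],
  ],
)

```text
clock: 8.32
tcp_pos: [0.5147, -0.3007, 0.2038]
ee_rot: [3.142, 0.0, -0.573]
contact_force: [0.2, -0.8, 1.4]
opening: -0.002
grasp_force: 0.4
```

move_arm(
  rows=[
    [[-6, 1, 0, 0, 0, 2.5, 1], [-10, 1, 0, 0, 0, 4, 1], [-10, 1, 0, 0, 0, 4, 1]],
  ],
)

```text
clock: 8.57
tcp_pos: [0.5059, -0.2962, 0.2038]
ee_rot: [-3.142, -0.0, -0.641]
contact_force: [1.0, -1.6, 0.8]
opening: -0.002
grasp_force: 0.5
```

```bash
python3 - <<'E'
from h import *
s=readout.state();print(s['contact_force'],s['torque'])
c=cam('scene'); a=c['color']; cv2.imwrite('pics/s7.png',a)
hsv=cv2.cvtColor(a,cv2.COLOR_BGR2HSV)
cv2.imwrite('pics/c7.png',cv2.resize(a[130:230,80:220],None,fx=5,fy=5,interpolation=cv2.INTER_CUBIC))
print([np.round(proj(c,p)) for p in ([.564,-.164,.07],[.564,-.164,.0])])
E
```

```text
[ 0.99919842 -1.62511738  0.83791592] [-0.18040064 -0.0599145   0.02967163]
[array([172., 186.]), array([177., 202.])]
```

View pics/c7.png

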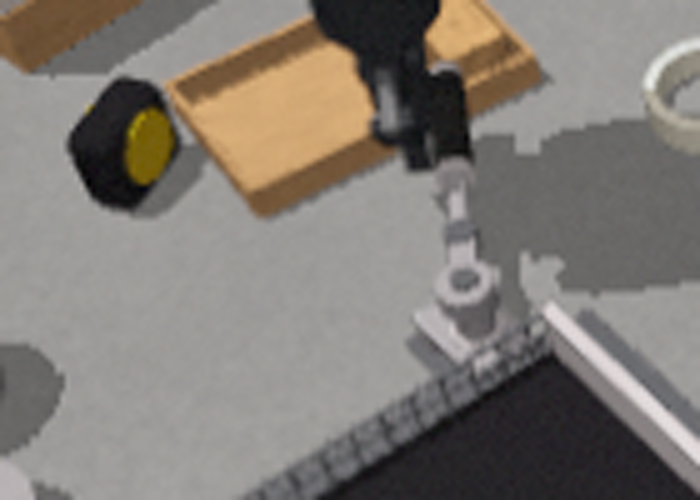

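The fingers are pushing the handle (grip at crop (450,115), head at (467,285)), still straight. I continue in small steps up to the hard stop.

move_arm(
  rows=[
    [[-5, 1, 0, 0, 0, 2, 1], [-10, 1, 0, 0, 0, 4, 1], [-10, 1, 0, 0, 0, 4, 1]],
  ],
)

```text
clock: 8.87
tcp_pos: [0.4981, -0.2918, 0.2041]
ee_rot: [-3.141, -0.003, -0.713]
contact_force: [7.4, -10.7, -2.3]
opening: -0.001
grasp_force: 6.0
```

move_arm(
  rows=[
    [[-4, 0, 0, 0, 0, 1.5, 1], [-7, 1, 0, 0, 0, 3, 1], [-7, 1, 0, 0, 0, 3, 1]],
  ],
)

```text
clock: 9.12
tcp_pos: [0.4927, -0.2885, 0.2043]
ee_rot: [-3.141, -0.005, -0.764]
contact_force: [6.4, -12.8, -0.4]
opening: -0.001
grasp_force: 6.5
```

```bash
python3 - <<'E'
from h import *
s=readout.state();print(s['contact_force'],s['torque'])
E
```

```text
[  6.3907815  -12.84224433  -0.44275381] [-1.75068461 -1.01313231  0.08843712]
```

move_arm(
  rows=[
    [[-4, 0, 0, 0, 0, 2, 1], [-8, 1, 0, 0, 0, 4, 1], [-8, 1, 0, 0, 0, 4, 1], [-8, 1, 0, 0, 0, 4, 1]],
  ],
)

```text
clock: 9.45
tcp_pos: [0.4866, -0.2839, 0.2045]
ee_rot: [-3.141, -0.005, -0.833]
contact_force: [5.9, -13.5, -0.4]
opening: -0.0
grasp_force: 7.0
```

```bash
python3 - <<'E'
from h import *
a=cam('scene')['color']
cv2.imwrite('pics/c8.png',cv2.resize(a[130:230,80:220],None,fx=5,fy=5,interpolation=cv2.INTER_CUBIC))
E
```

View pics/c8.png

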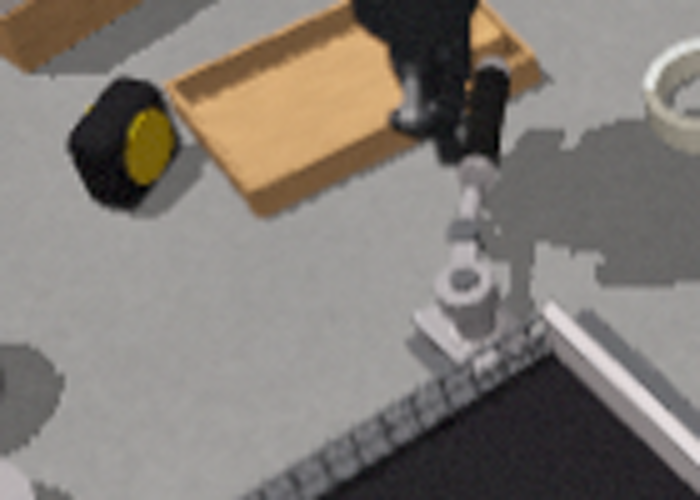

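Handle visibly bent at the pivot: the neck runs (465,282)→(463,230) and the grip goes on to (494,65). I work out the angle from these.

```bash
python3 - <<'E'
from h import *
c=cam('scene'); f=lambda x,y:onz(c,80+(x+.5)/5-.5,130+(y+.5)/5-.5,.068)
b,p,i,e=f(465,280),f(463,230),f(478,166),f(494,66)
an=lambda a,b:np.degrees(np.arctan2((b-a)[1],(b-a)[0]))
print(b,p,np.linalg.norm(p-b),an(b,p),an(p,e),an(i,e),np.linalg.norm(e-p))
E
```

```text
[ 0.56048503 -0.16772394  0.068     ] [ 0.53725766 -0.20145521  0.068     ] 0.04095496931947351 -124.55131711932563 -133.979244243622 -132.83793603967624 0.1443020789178234
```

move_arm(
  rows=[
    [[-3, 0, 0, 0, 0, 2, 1], [-6, 1, 0, 0, 0, 3, 1], [-6, 1, 0, 0, 0, 3, 1], [-6, 1, 0, 0, 0, 3, 1]],
  ],
)

```text
clock: 9.88
tcp_pos: [0.482, -0.2803, 0.2046]
ee_rot: [-3.14, -0.006, -0.885]
contact_force: [7.6, -14.2, 0.9]
opening: -0.005
grasp_force: 7.2
```

```bash
python3 - <<'E'
from h import *
c=cam('top')
s=readout.state();print(s['contact_force'],s['tcp_pos'],np.degrees(s['ee_rot'][2]))
cv2.imwrite('pics/t9.png',c['color'])
a=cv2.cvtColor(c['color'],cv2.COLOR_BGR2HSV)
m=cv2.inRange(a,(8,80,120),(28,255,255)); 
n,l,st,ce=cv2.connectedComponentsWithStats(m)
for k in range(1,n):
    if st[k,4]>80: print(st[k],ce[k])
E
```

```text
[  6.15812342 -12.90182645   0.94647324] [ 0.48209329 -0.28030693  0.20457468] -50.69802560873579
[462   0  34  20 460] [478.15217391   7.46956522]
[305 111  22  30 477] [315.24737945 125.50524109]
[ 144  135   87  109 7316] [187.25464735 189.85019136]
```

The force is 14–16 N, so the wrench has tripped (bend about 0.2–0.3). I release by backing off, rise, and locate the block.

move_arm(
  rows=[
    [[12, 0, 0, 0, 0, 0, 1], [24, 0, 0, 0, 0, 0, 1], [40, 0, 0, 0, 0, 0, 1], [50, 0, 0, 0, 0, 0, 1], [50, 0, -36, 0, 0, 0, 1], [50, 0, -72, 0, 0, 0, 1], [50, 0, -100, 0, 0, 0, -1], [50, 0, -100, 0, 0, 0, -1]],
  ],
)

```text
clock: 10.6
tcp_pos: [0.5129, -0.3183, 0.3089]
ee_rot: [-3.14, -0.006, -0.886]
contact_force: [1.2, -1.8, 0.5]
opening: 0.272
grasp_force: 0.0
```

```bash
cat > blk.py <<'E'
from h import *
def block(c,z=.044,roi=(270,90,385,200)):
    a=cv2.cvtColor(c['color'],cv2.COLOR_BGR2HSV); m=cv2.inRange(a,(8,80,120),(28,255,255)); x0,y0,x1,y1=roi
    mm=np.zeros_like(m); mm[y0:y1,x0:x1]=m[y0:y1,x0:x1]
    k=max(cv2.findContours(mm,cv2.RETR_EXTERNAL,cv2.CHAIN_APPROX_NONE)[0],key=cv2.contourArea)
    w=np.array([onz(c,*p[0],z)[:2]*1000 for p in k],np.float32)
    return cv2.minAreaRect(w)
E
python3 - <<'E'
from blk import *; from plan import *
c=cam('top'); print(block(c)); print(now(),readout.state()['contact_force'])
cv2.imwrite('pics/c9.png',cv2.resize(c['color'][80:250,265:505],None,fx=3.33,fy=3.33,interpolation=cv2.INTER_CUBIC))
E
```

```text
((666.674560546875, 22.64881706237793), (82.0384750366211, 47.076324462890625), 12.713689804077148)
[np.float64(512.3499119747586), np.float64(-317.8777083827704), np.float64(306.56702180027304), -50.796031208393444] [-0.15629377  1.06460093 -0.31133553]
```

View pics/c9.png

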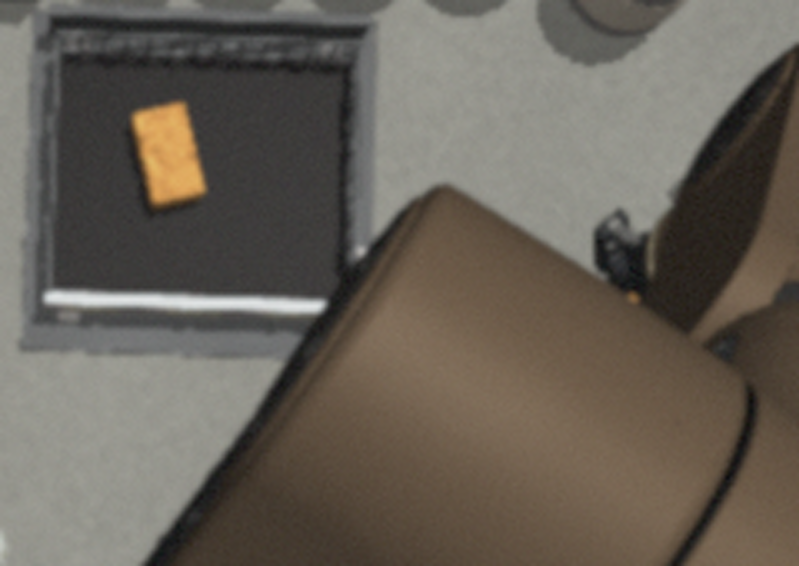

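The tray is home (rail at crop (45,297), rear fence against the stop). The block lies whole in view at crop (168,155), which is world (667,23) mm at heading 12.7°.

```bash
python3 - <<'E'
from plan import *
s=[512.5,-318.5,305,-50.8]
plan(s,[(667,23,290,12.7,-1,1),(667,23,190,12.7,-1,1)])
plan([667,23,190,12.7],[(667,23,190,12.7,.6,6)])
plan([667,23,190,12.7],[(667,23,290,12.7,1,1),(507,-415,290,-7.3,1,1),(507,-415,180,-7.3,1,1)])
E
```

```text
CALL [-134,-268,12,0,0,np.float64(-50.8),-1.0]x8  -> [636.0, -45.0, 293.0, 0.0]
CALL [31,-68,3,0,0,np.float64(-12.7),-1.0]x2 [31,-68,103,0,0,np.float64(-12.7),-1.0]x3  -> [667.0, 23.0, 190.0, 13.0]
CALL [0,0,0,0,0,np.float64(-0.0),0.6]x6  -> [667.0, 23.0, 190.0, 13.0]
CALL [0,0,-100,0,0,np.float64(-0.0),1.0]x3 [-97,151,-100,0,0,np.float64(7.7),1.0]x5  -> [605.0, -145.0, 290.0, 5.0]
CALL [-122,260,0,0,0,np.float64(12.3),1.0]x8  -> [507.0, -415.0, 290.0, -7.0]
CALL [0,0,110,0,0,np.float64(-0.0),1.0]x3  -> [507.0, -415.0, 180.0, -7.0]
```

move_arm(
  rows=[
    [[-134, -268, 12, 0, 0, -50.8, -1], [-134, -268, 12, 0, 0, -50.8, -1], [-134, -268, 12, 0, 0, -50.8, -1], [-134, -268, 12, 0, 0, -50.8, -1], [-134, -268, 12, 0, 0, -50.8, -1], [-134, -268, 12, 0, 0, -50.8, -1], [-134, -268, 12, 0, 0, -50.8, -1], [-134, -268, 12, 0, 0, -50.8, -1]],
  ],
)

```text
clock: 11.32
tcp_pos: [0.6365, -0.039, 0.2903]
ee_rot: [-3.14, 0.001, 0.011]
contact_force: [-0.5, -0.4, 0.4]
opening: 0.999
grasp_force: 0.0
```

move_arm(
  rows=[
    [[31, -68, 3, 0, 0, -12.7, -1], [31, -68, 3, 0, 0, -12.7, -1], [31, -68, 3, 0, 0, -12.7, -1], [31, -68, 60, 0, 0, -12.7, -1], [31, -68, 103, 0, 0, -12.7, -1], [31, -68, 103, 0, 0, -12.7, -1], [31, -68, 103, 0, 0, -12.7, -1], [31, -68, 103, 0, 0, -12.7, -1]],
  ],
)

```text
clock: 11.98
tcp_pos: [0.6655, 0.0236, 0.1872]
ee_rot: [-3.141, 0.003, 0.22]
contact_force: [-0.1, -0.6, 1.3]
opening: 1.004
grasp_force: 0.0
```

move_arm(
  rows=[
    [[0, 0, 0, 0, 0, 0, 1], [0, 0, 0, 0, 0, 0, 1], [0, 0, 0, 0, 0, 0, 1], [0, 0, 0, 0, 0, 0, 1], [0, 0, 0, 0, 0, 0, 1], [0, 0, 0, 0, 0, 0, 1], [0, 0, 0, 0, 0, 0, 1], [0, 0, 0, 0, 0, 0, 1]],
  ],
  force=50,
)

```text
clock: 12.65
tcp_pos: [0.6667, 0.0235, 0.1904]
ee_rot: [3.141, -0.002, 0.22]
contact_force: [-2.2, -0.0, 9.7]
opening: 0.515
grasp_force: 51.0
```

move_arm(
  rows=[
    [[0, 0, -35, 0, 0, 0, 1], [0, 0, -70, 0, 0, 0, 1], [0, 0, -100, 0, 0, 0, 1], [-97, 151, -100, 0, 0, 7.7, 1], [-97, 151, -100, 0, 0, 7.7, 1], [-97, 151, -100, 0, 0, 7.7, 1], [-97, 151, -100, 0, 0, 7.7, 1], [-97, 151, -100, 0, 0, 7.7, 1]],
  ],
)

```text
clock: 13.32
tcp_pos: [0.6024, -0.1493, 0.2897]
ee_rot: [3.14, -0.001, 0.083]
contact_force: [0.2, -0.6, -1.4]
opening: 0.519
grasp_force: 51.8
```

move_arm(
  rows=[
    [[-122, 260, 0, 0, 0, 12.3, 1], [-122, 260, 0, 0, 0, 12.3, 1], [-122, 260, 0, 0, 0, 12.3, 1], [-122, 260, 0, 0, 0, 12.3, 1], [-122, 260, 0, 0, 0, 12.3, 1], [-122, 260, 0, 0, 0, 12.3, 1], [-122, 260, 0, 0, 0, 12.3, 1], [-122, 260, 0, 0, 0, 12.3, 1]],
  ],
)

```text
clock: 13.98
tcp_pos: [0.5026, -0.4203, 0.2898]
ee_rot: [3.139, -0.002, -0.133]
contact_force: [0.1, 0.4, -1.3]
opening: 0.52
grasp_force: 51.8
```

```bash
python3 - <<'E'
from h import *
a=cam('scene')['color']
cv2.imwrite('pics/c10.png',cv2.resize(a[40:220,40:260],None,fx=3,fy=3,interpolation=cv2.INTER_CUBIC))
print(readout.state()['tcp_pos'],readout.state()['opening'],readout.state()['contact_force'])
E
```

```text
[ 0.50337844 -0.41770415  0.28949816] 0.518259699424316 [ 0.4781029   0.88816262 -1.3596909 ]
```

View pics/c10.png

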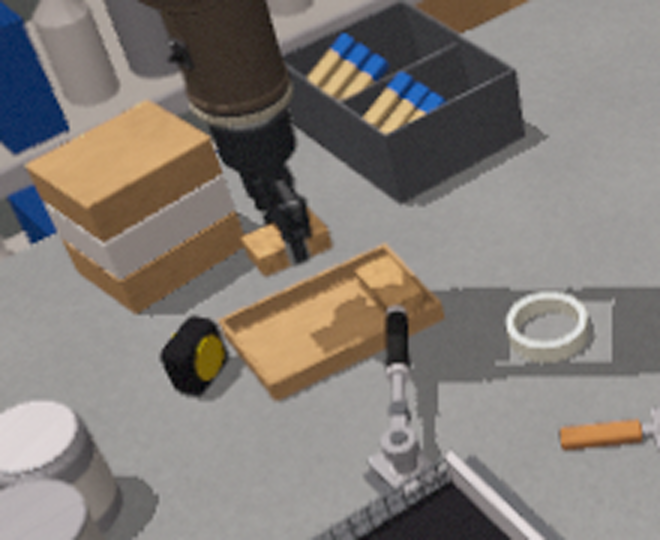

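The block is held over the small carton (crop (285,245)) and the wrench handle is straight again (crop (398,340)). Now I lower and release.

move_arm(
  rows=[
    [[0, 0, 36, 0, 0, 0, 1], [0, 0, 72, 0, 0, 0, 1], [0, 0, 95, 0, 0, 0, 1], [0, 0, 108, 0, 0, 0, 1], [0, 0, 108, 0, 0, 0, 1]],
  ],
)

```text
clock: 14.45
tcp_pos: [0.5048, -0.4132, 0.179]
ee_rot: [-3.14, 0.002, -0.129]
contact_force: [-0.4, -0.1, -1.0]
opening: 0.518
grasp_force: 54.1
```

move_arm(
  rows=[
    [[0, 0, 0, 0, 0, 0, -0.4], [0, 0, 0, 0, 0, 0, -0.4], [0, 0, 0, 0, 0, 0, -0.4], [0, 0, -30, 0, 0, 0, -0.4], [0, 0, -70, 0, 0, 0, -0.4], [0, 0, -110, 0, 0, 0, -0.4], [0, 0, -110, 0, 0, 0, -0.4]],
  ],
)

```text
clock: 15.03
tcp_pos: [0.5067, -0.4159, 0.2992]
ee_rot: [3.135, -0.009, -0.13]
contact_force: [2.7, -1.9, 1.0]
opening: 0.7
grasp_force: 0.0
```

```bash
python3 - <<'E'
from plan import *; from h import *
print(now(),readout.state()['opening'])
c=cam('scene'); a=c['color']
hsv=cv2.cvtColor(a,cv2.COLOR_BGR2HSV)
c=cam('top'); cv2.imwrite('pics/t11.png',c['color'])
f=lambda x,y,z:onz(c,(x+.5)/3.33-.5+265,(y+.5)/3.33-.5+80,z)
b=cv2.cvtColor(c['color'],cv2.COLOR_BGR2GRAY).astype(int)
# rail ends: bright pixels in rows 160-180
m=(b[160:182,270:385]>150); ys,xs=np.nonzero(m); print(xs.min()+270,xs.max()+270)
for x in (285,300,320,340,355): 
    col=b[160:182,x]; r=np.nonzero(col>140)[0]+160; print(x,r, onz(c,x,r.mean() if len(r) else 0,.05).round(4))
E
```

```text
[np.float64(506.7035278270674), np.float64(-415.85015338419475), np.float64(299.24286786364706), -7.422512403570908] 0.700217206783379
278 384
285 [167 168 169 170 171] [0.5433 0.109  0.05  ]
300 [168 169 170 171] [0.5414 0.0675 0.05  ]
320 [168 169 170 171 172] [0.5394 0.0122 0.05  ]
340 [169 170 171 172] [ 0.5373 -0.0431  0.05  ]
355 [170 171 172 173] [ 0.534  -0.0846  0.05  ]
```

```bash
python3 - <<'E'
from plan import *
plan([507,-415.5,291,-7.3],[(592,388,270,93.5,-.2,1),(592,388,182,93.5,-.2,1)])
E
```

```text
CALL [-6,-294,8,0,0,np.float64(-36.7),-0.2]x8  -> [538.0, -123.0, 283.0, 29.0]
CALL [170,-240,8,0,0,np.float64(-36.7),-0.2]x8  -> [569.0, 169.0, 276.0, 66.0]
CALL [210,-68,6,0,0,np.float64(-27.5),-0.2]x6  -> [592.0, 388.0, 270.0, 94.0]
CALL [0,0,88,0,0,np.float64(-0.0),-0.2]x3  -> [592.0, 388.0, 182.0, 94.0]
```

move_arm(
  rows=[
    [[-6, -294, 8, 0, 0, -36.7, -0.2], [-6, -294, 8, 0, 0, -36.7, -0.2], [-6, -294, 8, 0, 0, -36.7, -0.2], [-6, -294, 8, 0, 0, -36.7, -0.2], [-6, -294, 8, 0, 0, -36.7, -0.2], [-6, -294, 8, 0, 0, -36.7, -0.2], [-6, -294, 8, 0, 0, -36.7, -0.2], [-6, -294, 8, 0, 0, -36.7, -0.2]],
  ],
)

```text
clock: 15.8
tcp_pos: [0.5362, -0.1162, 0.2817]
ee_rot: [-3.139, 0.001, 0.515]
contact_force: [0.2, -0.2, -0.2]
opening: 0.598
grasp_force: 0.0
```

move_arm(
  rows=[
    [[170, -240, 8, 0, 0, -36.7, -0.2], [170, -240, 8, 0, 0, -36.7, -0.2], [170, -240, 8, 0, 0, -36.7, -0.2], [170, -240, 8, 0, 0, -36.7, -0.2], [170, -240, 8, 0, 0, -36.7, -0.2], [170, -240, 8, 0, 0, -36.7, -0.2], [170, -240, 8, 0, 0, -36.7, -0.2], [170, -240, 8, 0, 0, -36.7, -0.2]],
  ],
)

```text
clock: 16.47
tcp_pos: [0.5678, 0.1763, 0.274]
ee_rot: [-3.141, -0.001, 1.155]
contact_force: [-2.3, -1.0, -0.1]
opening: 0.604
grasp_force: 0.0
```

move_arm(
  rows=[
    [[210, -68, 6, 0, 0, -27.5, -0.2], [210, -68, 6, 0, 0, -27.5, -0.2], [210, -68, 6, 0, 0, -27.5, -0.2], [210, -68, 6, 0, 0, -27.5, -0.2], [210, -68, 6, 0, 0, -27.5, -0.2], [210, -68, 6, 0, 0, -27.5, -0.2], [210, -68, 6, 0, 0, -27.5, -0.2]],
  ],
)

```text
clock: 17.05
tcp_pos: [0.5905, 0.3934, 0.2674]
ee_rot: [-3.141, -0.0, 1.634]
contact_force: [-1.0, -0.3, 0.3]
opening: 0.598
grasp_force: 0.0
```

```bash
python3 - <<'E'
from plan import *; from h import *
print(now(),readout.state()['opening'])
c=cam('scene')
# fingertip check + brush A in scene: blue end
for n,P in (('A grasp',[.592,.388,.018]),('A tip',[.598,.293,.019]),('tool tip',[.592,.388,.097])): print(n,np.round(proj(c,P),1))
a=c['color']; hsv=cv2.cvtColor(a,cv2.COLOR_BGR2HSV)
m=cv2.inRange(hsv,(105,130,80),(125,255,255)); n,l,st,ce=cv2.connectedComponentsWithStats(m)
for k in range(1,n):
    if st[k,4]>10 and ce[k][1]>230: print(ce[k].round(1),st[k,4],onz(c,*ce[k],.0135).round(3))
c=cam('top'); x0,y0=proj(c,[.345,.498,.034]); print(x0,y0)
b=block(c) if 0 else None
cv2.imwrite('pics/c12.png',cv2.resize(c['color'][90:260,370:510],None,fx=3,fy=3,interpolation=cv2.INTER_CUBIC))
cv2.imwrite('pics/c13.png',cv2.resize(a[220:380,240:410],None,fx=4,fy=4,interpolation=cv2.INTER_CUBIC)[:600])
v=np.hstack([cv2.resize(c['color'][110:240,370:510],(420,390)),cv2.resize(a[230:380,240:410],(442,390))]);cv2.imwrite('pics/c14.png',cv2.resize(v,(800,362)))
E
```

```text
[np.float64(590.5365164002791), np.float64(393.3545913006098), np.float64(267.4146212034697), 93.64242758771705] 0.5984501504165962
A grasp [303.9 327. ]
A tip [274.4 303.1]
tool tip [305.4 312.4]
[343.6 328. ] 45 [0.525 0.457 0.014]
[329.4 349.1] 52 [0.589 0.467 0.014]
[407.4 347.8] 60 [0.458 0.595 0.014]
144.55622751466055 242.69914203404255
```

View pics/c14.png

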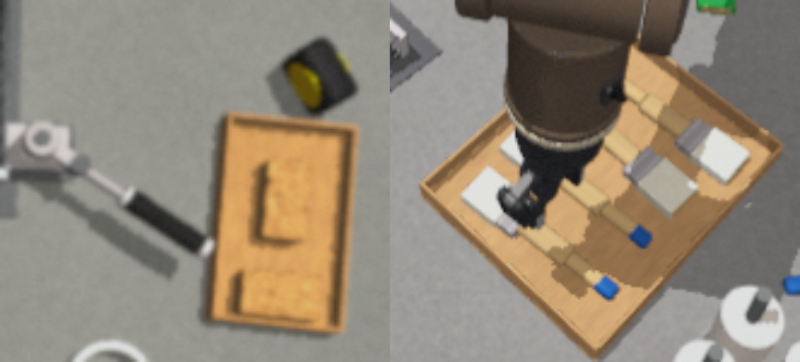

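The block lies in the small carton (left panel (285,200)) and the wrench is straight. On the right, the gripper is above brush A, and its blue end from the scene view (0.589,0.467) agrees with the top view. I descend and grip.

move_arm(
  rows=[
    [[0, 0, 36, 0, 0, 0, -0.2], [0, 0, 65, 0, 0, 0, -0.2], [0, 0, 80, 0, 0, 0, -0.2], [0, 0, 88, 0, 0, 0, -0.2], [0, 0, 88, 0, 0, 0, -0.2]],
  ],
)

```text
clock: 17.57
tcp_pos: [0.5909, 0.3887, 0.1791]
ee_rot: [-3.139, 0.001, 1.63]
contact_force: [-0.9, -0.1, 0.0]
opening: 0.598
grasp_force: 0.0
```

move_arm(
  rows=[
    [[0, 0, 0, 0, 0, 0, 1], [0, 0, 0, 0, 0, 0, 1], [0, 0, 0, 0, 0, 0, 1], [0, 0, 0, 0, 0, 0, 1], [0, 0, 0, 0, 0, 0, 1], [0, 0, 0, 0, 0, 0, 1]],
  ],
  force=50,
)

```text
clock: 18.07
tcp_pos: [0.5919, 0.3902, 0.1826]
ee_rot: [3.139, -0.001, 1.631]
contact_force: [1.4, -2.5, 7.1]
opening: 0.258
grasp_force: 49.8
```

move_arm(
  rows=[
    [[0, 0, -30, 0, 0, 0, 1], [0, 0, -60, 0, 0, 0, 1], [0, 0, -88, 0, 0, 0, 1], [0, 0, -88, 0, 0, 0, 1]],
  ],
)

```text
clock: 18.4
tcp_pos: [0.5929, 0.391, 0.2756]
ee_rot: [3.134, -0.004, 1.631]
contact_force: [1.5, 1.5, 0.6]
opening: 0.263
grasp_force: 49.3
```

```bash
python3 - <<'E'
from plan import *; from h import *
print(now(),readout.state()['contact_force'])
plan([592,388,270,93.5],[(641,-91,270,177.2,1,1)])
plan([641,-91,270,177.2],[(641,-91,195,177.2,1,1)])
E
```

```text
[np.float64(592.872289285743), np.float64(391.0017004652709), np.float64(275.58823708101465), 93.4755153463569] [1.4941317  1.45840904 0.623233  ]
CALL [-296,12,0,0,0,np.float64(-51.5),1.0]x8  -> [622.0, 93.0, 270.0, 145.0]
CALL [-121,-140,0,0,0,np.float64(-32.2),1.0]x5  -> [641.0, -91.0, 270.0, 177.0]
CALL [0,0,75,0,0,np.float64(-0.0),1.0]x2  -> [641.0, -91.0, 195.0, 177.0]
```

move_arm(
  rows=[
    [[-296, 12, 0, 0, 0, -51.5, 1], [-296, 12, 0, 0, 0, -51.5, 1], [-296, 12, 0, 0, 0, -51.5, 1], [-296, 12, 0, 0, 0, -51.5, 1], [-296, 12, 0, 0, 0, -51.5, 1], [-296, 12, 0, 0, 0, -51.5, 1], [-296, 12, 0, 0, 0, -51.5, 1], [-296, 12, 0, 0, 0, -51.5, 1]],
  ],
)

```text
clock: 19.07
tcp_pos: [0.6213, 0.0916, 0.2693]
ee_rot: [3.141, 0.001, 2.535]
contact_force: [1.2, -0.0, -0.7]
opening: 0.259
grasp_force: 49.2
```

move_arm(
  rows=[
    [[-121, -140, 0, 0, 0, -32.2, 1], [-121, -140, 0, 0, 0, -32.2, 1], [-121, -140, 0, 0, 0, -32.2, 1], [-121, -140, 0, 0, 0, -32.2, 1], [-121, -140, 0, 0, 0, -32.2, 1], [-121, -140, 0, 0, 0, -32.2, 1], [-121, -140, 0, 0, 0, -32.2, 1]],
  ],
)

```text
clock: 19.65
tcp_pos: [0.6399, -0.0908, 0.2691]
ee_rot: [-3.141, 0.001, 3.089]
contact_force: [-0.6, -0.0, -2.1]
opening: 0.261
grasp_force: 49.3
```

```bash
python3 - <<'E'
from plan import *; from h import *
print(now(),readout.state()['opening'])
a=cam('scene')['color'];b=cam('top')['color']
cv2.imwrite('pics/c15.png',np.hstack([cv2.resize(a[120:320,100:300],(400,400)),cv2.resize(b[70:200,260:390],(400,400))]))
E
```

```text
[np.float64(639.8847385533162), np.float64(-90.84987368118144), np.float64(269.1447668488311), 177.01152858362204] 0.2608529802946829
```

View pics/c15.png

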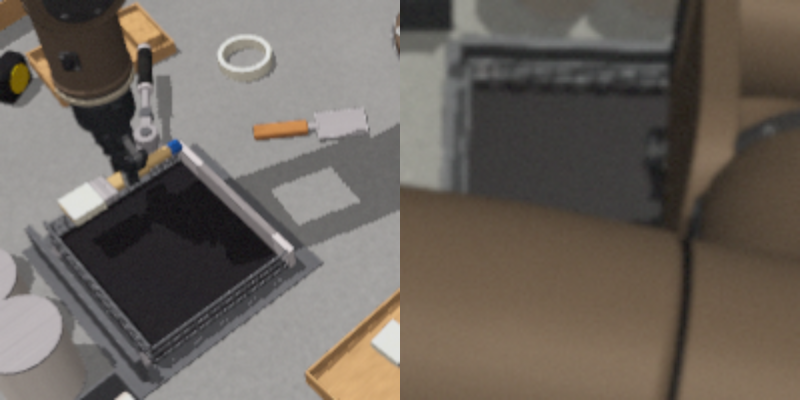

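Brush A hangs over the tray's right side with its keeper to the back (left panel (85,200)) and its blue end to the rail (175,147). That was my last picture, so from here I check by numbers. I lower and release.

move_arm(
  rows=[
    [[0, 0, 30, 0, 0, 0, 1], [0, 0, 55, 0, 0, 0, 1], [0, 0, 68, 0, 0, 0, 1], [0, 0, 74, 0, 0, 0, 1], [0, 0, 74, 0, 0, 0, 1]],
  ],
)

```text
clock: 20.17
tcp_pos: [0.6397, -0.0878, 0.1943]
ee_rot: [3.141, -0.001, 3.093]
contact_force: [0.0, 0.9, -0.7]
opening: 0.263
grasp_force: 52.1
```

move_arm(
  rows=[
    [[0, 0, 0, 0, 0, 0, 0.05], [0, 0, 0, 0, 0, 0, 0.05], [0, 0, 0, 0, 0, 0, 0.05], [0, 0, -30, 0, 0, 0, 0.05], [0, 0, -65, 0, 0, 0, 0.05], [0, 0, -75, 0, 0, 0, -0.2], [0, 0, -75, 0, 0, 0, -0.2]],
  ],
)

```text
clock: 20.75
tcp_pos: [0.6411, -0.0891, 0.2735]
ee_rot: [-3.141, 0.006, 3.092]
contact_force: [0.9, -0.5, -0.2]
opening: 0.6
grasp_force: 0.0
```

```bash
python3 - <<'E'
from plan import *
plan([641,-91,271,177.2],[(527,378,270,92.3,-.2,1),(527,378,182,92.3,-.2,1)])
print();plan([527,378,270,92.3],[(644,-35,270,177.2,1,1)])
E
```

```text
CALL [84,285,1,0,0,np.float64(52.2),-0.2]x8  -> [571.0, 198.0, 270.0, 125.0]
CALL [173,67,0,0,0,np.float64(32.7),-0.2]x5 [173,67,88,0,0,np.float64(32.7),-0.2]x3  -> [527.0, 378.0, 182.0, 92.0]

CALL [-257,62,0,0,0,np.float64(-52.2),1.0]x8  -> [599.0, 124.0, 270.0, 145.0]
CALL [-129,-103,0,0,0,np.float64(-32.7),1.0]x5  -> [644.0, -35.0, 270.0, 177.0]
```

move_arm(
  rows=[
    [[84, 285, 1, 0, 0, 52.2, -0.2], [84, 285, 1, 0, 0, 52.2, -0.2], [84, 285, 1, 0, 0, 52.2, -0.2], [84, 285, 1, 0, 0, 52.2, -0.2], [84, 285, 1, 0, 0, 52.2, -0.2], [84, 285, 1, 0, 0, 52.2, -0.2], [84, 285, 1, 0, 0, 52.2, -0.2], [84, 285, 1, 0, 0, 52.2, -0.2]],
  ],
)

```text
clock: 21.42
tcp_pos: [0.5688, 0.2024, 0.2682]
ee_rot: [-3.141, -0.0, 2.176]
contact_force: [1.1, 1.3, -0.6]
opening: 0.6
grasp_force: 0.0
```

move_arm(
  rows=[
    [[173, 67, 0, 0, 0, 32.7, -0.2], [173, 67, 0, 0, 0, 32.7, -0.2], [173, 67, 0, 0, 0, 32.7, -0.2], [173, 67, 0, 0, 0, 32.7, -0.2], [173, 67, 0, 0, 0, 32.7, -0.2], [173, 67, 0, 0, 0, 32.7, -0.2]],
  ],
)

```text
clock: 21.92
tcp_pos: [0.5239, 0.3852, 0.2682]
ee_rot: [3.141, -0.001, 1.604]
contact_force: [-1.5, -1.2, 0.7]
opening: 0.596
grasp_force: 0.0
```

```bash
cat > chk.py <<'E'
from plan import *; from h import *
O=np.array([.650,-.0074]); t=np.radians(-2.75); X=np.array([np.cos(t),np.sin(t)]); Y=np.array([-np.sin(t),np.cos(t)])
def blobs(n):
    c=cam(n); a=c['color']; h=cv2.cvtColor(a,cv2.COLOR_BGR2HSV)
    for nm,m,z in (('blue',cv2.inRange(h,(105,130,70),(125,255,255)),.024),('white',cv2.inRange(h,(0,0,165),(180,35,255)),.031)):
        k,l,st,ce=cv2.connectedComponentsWithStats(m)
        for i in range(1,k):
            if st[i,4]<8: continue
            w=onz(c,*ce[i],z)[:2]; q=(w-O)@np.array([X,Y]).T*1000
            if abs(q[0])<125 and abs(q[1])<140: print(n,nm,st[i,4],'tray',q.round(0), 'px',ce[i].round(0))
            else:
                w=onz(c,*ce[i],z-.012)[:2]
                if .35<w[0]<.64 and .26<w[1]<.5: print(n,nm,st[i,4],'carton',(w*1000).round(0))
blobs('top'); blobs('scene'); print([round(float(v),1) for v in now()], readout.state()['contact_force'].round(1))
E
python3 chk.py
```

```text
top blue 40 tray [-87. -83.] px [354. 164.]
top white 342 tray [ 54. -82.] px [355. 115.]
top white 362 tray [-109.   -3.] px [326. 170.]
top white 150 carton [534. 301.]
scene blue 38 tray [-88. -86.] px [192. 209.]
scene blue 22 carton [461. 292.]
scene blue 45 carton [524. 457.]
scene white 296 tray [-120.   -6.] px [217. 218.]
scene white 306 tray [ 55. -83.] px [150. 235.]
scene white 304 carton [536. 314.]
scene white 252 carton [396. 458.]
scene white 273 carton [464. 442.]
[524.9, 381.3, 267.9, 92.4] [-0.8 -1.  -1.1]
```

Brush A is at tray y −83, x about −4, aligned, and both views agree on height. Now brush B.

move_arm(
  rows=[
    [[0, 0, 36, 0, 0, 0, -0.2], [0, 0, 65, 0, 0, 0, -0.2], [0, 0, 80, 0, 0, 0, -0.2], [0, 0, 88, 0, 0, 0, -0.2], [0, 0, 88, 0, 0, 0, -0.2]],
  ],
)

```text
clock: 22.43
tcp_pos: [0.5254, 0.3786, 0.1788]
ee_rot: [-3.139, 0.002, 1.61]
contact_force: [-0.7, -0.4, -0.5]
opening: 0.597
grasp_force: 0.0
```

move_arm(
  rows=[
    [[0, 0, 0, 0, 0, 0, 1], [0, 0, 0, 0, 0, 0, 1], [0, 0, 0, 0, 0, 0, 1], [0, 0, 0, 0, 0, 0, 1], [0, 0, 0, 0, 0, 0, 1], [0, 0, 0, 0, 0, 0, 1]],
  ],
  force=50,
)

```text
clock: 22.93
tcp_pos: [0.5264, 0.3802, 0.1822]
ee_rot: [3.139, -0.001, 1.611]
contact_force: [-0.5, -2.0, 8.4]
opening: 0.262
grasp_force: 49.9
```

move_arm(
  rows=[
    [[0, 0, -30, 0, 0, 0, 1], [0, 0, -60, 0, 0, 0, 1], [0, 0, -88, 0, 0, 0, 1], [0, 0, -88, 0, 0, 0, 1]],
  ],
)

```text
clock: 23.27
tcp_pos: [0.5272, 0.3811, 0.2748]
ee_rot: [3.135, -0.004, 1.611]
contact_force: [2.3, 1.3, -0.3]
opening: 0.26
grasp_force: 49.3
```

move_arm(
  rows=[
    [[-257, 62, 0, 0, 0, -52.2, 1], [-257, 62, 0, 0, 0, -52.2, 1], [-257, 62, 0, 0, 0, -52.2, 1], [-257, 62, 0, 0, 0, -52.2, 1], [-257, 62, 0, 0, 0, -52.2, 1], [-257, 62, 0, 0, 0, -52.2, 1], [-257, 62, 0, 0, 0, -52.2, 1], [-257, 62, 0, 0, 0, -52.2, 1]],
  ],
)

```text
clock: 23.93
tcp_pos: [0.5992, 0.1207, 0.2692]
ee_rot: [3.141, 0.002, 2.525]
contact_force: [0.8, 0.2, -1.0]
opening: 0.264
grasp_force: 49.3
```

move_arm(
  rows=[
    [[-129, -103, 0, 0, 0, -32.7, 1], [-129, -103, 0, 0, 0, -32.7, 1], [-129, -103, 0, 0, 0, -32.7, 1], [-129, -103, 0, 0, 0, -32.7, 1], [-129, -103, 0, 0, 0, -32.7, 1], [-129, -103, 0, 0, 0, -32.7, 1], [-129, -103, 0, 0, 0, -32.7, 1]],
  ],
)

```text
clock: 24.52
tcp_pos: [0.6429, -0.0337, 0.2688]
ee_rot: [3.141, 0.0, 3.089]
contact_force: [0.3, 0.3, -1.0]
opening: 0.261
grasp_force: 49.3
```

```bash
python3 - <<'E'
from h import *
from plan import now
print(now(),readout.state()['opening'])
c=cam('scene'); h=cv2.cvtColor(c['color'],cv2.COLOR_BGR2HSV)
for nm,m,z in (('blue',cv2.inRange(h,(105,130,70),(125,255,255)),.115),('white',cv2.inRange(h,(0,0,165),(180,35,255)),.11)):
    k,l,st,ce=cv2.connectedComponentsWithStats(m)
    for i in range(1,k):
        if st[i,4]>15 and 100<ce[i][0]<290 and 120<ce[i][1]<310: print(nm,st[i,4],ce[i].round(),onz(c,*ce[i],z).round(3))
E
```

```text
[np.float64(642.9492387311512), np.float64(-33.73873043255627), np.float64(268.84842444928245), 176.9598834125969] 0.26136512029488823
blue 32 [199. 205.] [ 0.571 -0.02   0.115]
white 208 [222. 146.] [ 0.376 -0.157  0.11 ]
white 337 [270. 181.] [0.374 0.049 0.11 ]
white 106 [200. 202.] [ 0.56  -0.029  0.11 ]
white 412 [153. 233.] [ 0.712 -0.035  0.11 ]
white 20 [288. 256.] [0.518 0.259 0.11 ]
```

Brush B is held correctly: keeper at about (0.71,−0.035), as expected. I lower and release, then go on to C.

move_arm(
  rows=[
    [[0, 0, 30, 0, 0, 0, 1], [0, 0, 55, 0, 0, 0, 1], [0, 0, 68, 0, 0, 0, 1], [0, 0, 74, 0, 0, 0, 1], [0, 0, 74, 0, 0, 0, 1]],
  ],
)

```text
clock: 24.98
tcp_pos: [0.6426, -0.0319, 0.1942]
ee_rot: [3.141, -0.002, 3.092]
contact_force: [0.1, -0.5, -0.7]
opening: 0.267
grasp_force: 51.5
```

move_arm(
  rows=[
    [[0, 0, 0, 0, 0, 0, 0.05], [0, 0, 0, 0, 0, 0, 0.05], [0, 0, 0, 0, 0, 0, 0.05], [0, 0, -30, 0, 0, 0, 0.05], [0, 0, -65, 0, 0, 0, 0.05], [0, 0, -75, 0, 0, 0, -0.2], [0, 0, -75, 0, 0, 0, -0.2]],
  ],
)

```text
clock: 25.57
tcp_pos: [0.6443, -0.033, 0.2735]
ee_rot: [-3.141, 0.006, 3.092]
contact_force: [0.8, 0.3, -0.5]
opening: 0.598
grasp_force: 0.0
```

```bash
python3 - <<'E'
from plan import *
plan([644,-35,271,177.2],[(461,370,270,88.6,-.2,1)])
print();plan([461,370,270,88.6],[(648,21,270,-2.8,1,1)])
print();plan([648,21,271,-2.8],[(398,387,270,91.6,-.2,1)])
print();plan([398,387,270,91.6],[(651,77,270,-2.8,1,1)])
E
```

```text
CALL [116,226,1,0,0,np.float64(50.6),-0.2]x8  -> [539.0, 196.0, 270.0, 127.0]
CALL [186,40,0,0,0,np.float64(38.0),-0.2]x6  -> [461.0, 370.0, 270.0, 89.0]

CALL [-197,112,0,0,0,np.float64(52.2),1.0]x8  -> [568.0, 171.0, 270.0, 36.0]
CALL [-24,168,0,0,0,np.float64(39.2),1.0]x6  -> [648.0, 21.0, 270.0, -3.0]

CALL [-143,-188,1,0,0,np.float64(-50.3),-0.2]x8  -> [515.0, 216.0, 270.0, 48.0]
CALL [47,-201,0,0,0,np.float64(-44.1),-0.2]x7  -> [398.0, 387.0, 270.0, 92.0]

CALL [-169,130,0,0,0,np.float64(50.3),1.0]x8  -> [533.0, 222.0, 270.0, 41.0]
CALL [-7,187,0,0,0,np.float64(44.1),1.0]x7  -> [651.0, 77.0, 270.0, -3.0]
```

move_arm(
  rows=[
    [[116, 226, 1, 0, 0, 50.6, -0.2], [116, 226, 1, 0, 0, 50.6, -0.2], [116, 226, 1, 0, 0, 50.6, -0.2], [116, 226, 1, 0, 0, 50.6, -0.2], [116, 226, 1, 0, 0, 50.6, -0.2], [116, 226, 1, 0, 0, 50.6, -0.2], [116, 226, 1, 0, 0, 50.6, -0.2], [116, 226, 1, 0, 0, 50.6, -0.2]],
  ],
)

```text
clock: 26.23
tcp_pos: [0.536, 0.2019, 0.2682]
ee_rot: [-3.141, -0.001, 2.205]
contact_force: [-0.2, -0.8, -0.3]
opening: 0.599
grasp_force: 0.0
```

move_arm(
  rows=[
    [[186, 40, 0, 0, 0, 38, -0.2], [186, 40, 0, 0, 0, 38, -0.2], [186, 40, 0, 0, 0, 38, -0.2], [186, 40, 0, 0, 0, 38, -0.2], [186, 40, 0, 0, 0, 38, -0.2], [186, 40, 0, 0, 0, 38, -0.2], [186, 40, 0, 0, 0, 38, -0.2], [186, 40, 0, 0, 0, 38, -0.2]],
  ],
)

```text
clock: 26.9
tcp_pos: [0.4592, 0.3716, 0.2682]
ee_rot: [-3.141, 0.001, 1.55]
contact_force: [0.7, -0.4, 0.2]
opening: 0.601
grasp_force: 0.0
```

```bash
python3 chk.py
```

```text
top blue 40 tray [-86. -29.] px [335. 163.]
top blue 40 tray [-87. -83.] px [354. 164.]
top blue 23 carton [458. 295.]
top white 332 tray [ 55. -25.] px [335. 114.]
top white 342 tray [ 54. -82.] px [355. 115.]
top white 345 tray [-109.   -4.] px [326. 170.]
scene blue 36 tray [-88. -85.] px [192. 210.]
scene blue 38 tray [-87. -30.] px [203. 221.]
scene blue 28 carton [459. 292.]
scene white 293 tray [-120.   -6.] px [217. 218.]
scene white 308 tray [ 55. -82.] px [150. 236.]
scene white 326 tray [ 55. -26.] px [161. 248.]
scene white 254 carton [397. 458.]
scene white 305 carton [465. 442.]
[459.9, 370.6, 268.4, 88.7] [-0.1 -1.   0.6]
```

B is placed (y −27). Now C.

move_arm(
  rows=[
    [[0, 0, 36, 0, 0, 0, -0.2], [0, 0, 65, 0, 0, 0, -0.2], [0, 0, 80, 0, 0, 0, -0.2], [0, 0, 88, 0, 0, 0, -0.2], [0, 0, 88, 0, 0, 0, -0.2]],
  ],
)

```text
clock: 27.42
tcp_pos: [0.4597, 0.3702, 0.1791]
ee_rot: [-3.139, 0.002, 1.546]
contact_force: [0.1, -0.4, 0.4]
opening: 0.602
grasp_force: 0.0
```

move_arm(
  rows=[
    [[0, 0, 0, 0, 0, 0, 1], [0, 0, 0, 0, 0, 0, 1], [0, 0, 0, 0, 0, 0, 1], [0, 0, 0, 0, 0, 0, 1], [0, 0, 0, 0, 0, 0, 1], [0, 0, 0, 0, 0, 0, 1]],
  ],
  force=50,
)

```text
clock: 27.92
tcp_pos: [0.4602, 0.3718, 0.1821]
ee_rot: [3.14, -0.001, 1.546]
contact_force: [1.9, -4.0, 7.1]
opening: 0.265
grasp_force: 49.8
```

move_arm(
  rows=[
    [[0, 0, -30, 0, 0, 0, 1], [0, 0, -60, 0, 0, 0, 1], [0, 0, -88, 0, 0, 0, 1], [0, 0, -88, 0, 0, 0, 1]],
  ],
)

```text
clock: 28.25
tcp_pos: [0.461, 0.3727, 0.2744]
ee_rot: [3.135, -0.005, 1.546]
contact_force: [0.7, 2.3, 0.4]
opening: 0.259
grasp_force: 49.4
```

move_arm(
  rows=[
    [[-197, 112, 0, 0, 0, 52.2, 1], [-197, 112, 0, 0, 0, 52.2, 1], [-197, 112, 0, 0, 0, 52.2, 1], [-197, 112, 0, 0, 0, 52.2, 1], [-197, 112, 0, 0, 0, 52.2, 1], [-197, 112, 0, 0, 0, 52.2, 1], [-197, 112, 0, 0, 0, 52.2, 1], [-197, 112, 0, 0, 0, 52.2, 1]],
  ],
)

```text
clock: 28.92
tcp_pos: [0.5674, 0.1702, 0.2691]
ee_rot: [3.141, -0.001, 0.624]
contact_force: [-0.3, 0.7, -0.1]
opening: 0.264
grasp_force: 49.4
```

move_arm(
  rows=[
    [[-24, 168, 0, 0, 0, 39.2, 1], [-24, 168, 0, 0, 0, 39.2, 1], [-24, 168, 0, 0, 0, 39.2, 1], [-24, 168, 0, 0, 0, 39.2, 1], [-24, 168, 0, 0, 0, 39.2, 1], [-24, 168, 0, 0, 0, 39.2, 1], [-24, 168, 0, 0, 0, 39.2, 1], [-24, 168, 0, 0, 0, 39.2, 1]],
  ],
)

```text
clock: 29.58
tcp_pos: [0.6469, 0.0223, 0.2689]
ee_rot: [-3.142, -0.0, -0.047]
contact_force: [-0.4, 0.8, -0.4]
opening: 0.264
grasp_force: 49.5
```

```bash
python3 - <<'E'
from h import *
from plan import now
print(now(),readout.state()['opening'])
c=cam('scene'); h=cv2.cvtColor(c['color'],cv2.COLOR_BGR2HSV)
for nm,m,z in (('blue',cv2.inRange(h,(105,130,70),(125,255,255)),.115),('white',cv2.inRange(h,(0,0,165),(180,35,255)),.11)):
    k,l,st,ce=cv2.connectedComponentsWithStats(m)
    for i in range(1,k):
        if st[i,4]>15 and 100<ce[i][0]<290 and 120<ce[i][1]<310: print(nm,st[i,4],ce[i].round(),onz(c,*ce[i],z).round(3))
E
```

```text
[np.float64(646.857308091298), np.float64(22.293446303309576), np.float64(268.9287876365305), -2.693504942853895] 0.2642853429553406
blue 31 [193. 209.] [ 0.593 -0.019  0.115]
blue 33 [211. 218.] [0.577 0.036 0.115]
white 209 [222. 146.] [ 0.376 -0.157  0.11 ]
white 338 [270. 181.] [0.374 0.049 0.11 ]
white 156 [208. 210.] [0.562 0.008 0.11 ]
white 305 [150. 235.] [ 0.721 -0.032  0.11 ]
white 426 [164. 246.] [0.716 0.019 0.11 ]
```

C is held correctly. I lower and release, then go to D.

move_arm(
  rows=[
    [[0, 0, 30, 0, 0, 0, 1], [0, 0, 55, 0, 0, 0, 1], [0, 0, 68, 0, 0, 0, 1], [0, 0, 74, 0, 0, 0, 1], [0, 0, 74, 0, 0, 0, 1]],
  ],
)

```text
clock: 30.05
tcp_pos: [0.6467, 0.0229, 0.1942]
ee_rot: [-3.142, 0.001, -0.047]
contact_force: [0.1, 0.0, -1.1]
opening: 0.259
grasp_force: 51.8
```

move_arm(
  rows=[
    [[0, 0, 0, 0, 0, 0, 0.05], [0, 0, 0, 0, 0, 0, 0.05], [0, 0, 0, 0, 0, 0, 0.05], [0, 0, -30, 0, 0, 0, 0.05], [0, 0, -65, 0, 0, 0, 0.05], [0, 0, -75, 0, 0, 0, -0.2], [0, 0, -75, 0, 0, 0, -0.2]],
  ],
)

```text
clock: 30.63
tcp_pos: [0.6483, 0.0224, 0.2736]
ee_rot: [-3.141, -0.006, -0.049]
contact_force: [0.1, -0.4, 0.4]
opening: 0.597
grasp_force: 0.0
```

move_arm(
  rows=[
    [[-143, -188, 1, 0, 0, -50.3, -0.2], [-143, -188, 1, 0, 0, -50.3, -0.2], [-143, -188, 1, 0, 0, -50.3, -0.2], [-143, -188, 1, 0, 0, -50.3, -0.2], [-143, -188, 1, 0, 0, -50.3, -0.2], [-143, -188, 1, 0, 0, -50.3, -0.2], [-143, -188, 1, 0, 0, -50.3, -0.2], [-143, -188, 1, 0, 0, -50.3, -0.2]],
  ],
)

```text
clock: 31.3
tcp_pos: [0.5123, 0.2185, 0.2684]
ee_rot: [-3.141, 0.001, 0.838]
contact_force: [0.2, 0.4, -0.0]
opening: 0.6
grasp_force: 0.0
```

move_arm(
  rows=[
    [[47, -201, 0, 0, 0, -44.1, -0.2], [47, -201, 0, 0, 0, -44.1, -0.2], [47, -201, 0, 0, 0, -44.1, -0.2], [47, -201, 0, 0, 0, -44.1, -0.2], [47, -201, 0, 0, 0, -44.1, -0.2], [47, -201, 0, 0, 0, -44.1, -0.2], [47, -201, 0, 0, 0, -44.1, -0.2], [47, -201, 0, 0, 0, -44.1, -0.2]],
  ],
)

```text
clock: 31.97
tcp_pos: [0.3975, 0.3873, 0.2684]
ee_rot: [-3.141, 0.0, 1.594]
contact_force: [0.2, -0.0, -1.3]
opening: 0.6
grasp_force: 0.0
```

```bash
python3 chk.py
```

```text
top blue 40 tray [-83.  30.] px [314. 161.]
top blue 39 tray [-87. -29.] px [335. 163.]
top blue 40 tray [-87. -83.] px [354. 164.]
top blue 19 carton [401. 310.]
top white 321 tray [58. 26.] px [317. 112.]
top white 330 tray [ 55. -25.] px [335. 114.]
top white 337 tray [ 54. -82.] px [355. 115.]
top white 305 tray [-109.   -1.] px [325. 171.]
scene blue 38 tray [-88. -86.] px [192. 209.]
scene blue 38 tray [-88. -30.] px [203. 221.]
scene blue 41 tray [-83.  29.] px [214. 234.]
scene blue 29 carton [402. 309.]
scene white 294 tray [-120.   -6.] px [217. 218.]
scene white 305 tray [ 55. -83.] px [150. 235.]
scene white 326 tray [ 55. -26.] px [161. 248.]
scene white 350 tray [59. 26.] px [171. 261.]
scene white 276 carton [398. 458.]
[398.0, 386.6, 268.5, 91.2] [ 0.3 -0.2 -0.4]
```

move_arm(
  rows=[
    [[0, 0, 36, 0, 0, 0, -0.2], [0, 0, 65, 0, 0, 0, -0.2], [0, 0, 80, 0, 0, 0, -0.2], [0, 0, 88, 0, 0, 0, -0.2], [0, 0, 88, 0, 0, 0, -0.2]],
  ],
)

```text
clock: 32.48
tcp_pos: [0.3975, 0.3864, 0.1792]
ee_rot: [-3.14, 0.002, 1.594]
contact_force: [0.2, 0.5, 0.1]
opening: 0.599
grasp_force: 0.0
```

move_arm(
  rows=[
    [[0, 0, 0, 0, 0, 0, 1], [0, 0, 0, 0, 0, 0, 1], [0, 0, 0, 0, 0, 0, 1], [0, 0, 0, 0, 0, 0, 1], [0, 0, 0, 0, 0, 0, 1], [0, 0, 0, 0, 0, 0, 1]],
  ],
  force=50,
)

```text
clock: 32.98
tcp_pos: [0.3976, 0.3879, 0.1821]
ee_rot: [3.14, -0.001, 1.598]
contact_force: [1.9, -3.7, 9.0]
opening: 0.261
grasp_force: 49.8
```

move_arm(
  rows=[
    [[0, 0, -30, 0, 0, 0, 1], [0, 0, -60, 0, 0, 0, 1], [0, 0, -88, 0, 0, 0, 1], [0, 0, -88, 0, 0, 0, 1]],
  ],
)

```text
clock: 33.32
tcp_pos: [0.3983, 0.3888, 0.2741]
ee_rot: [3.136, -0.005, 1.598]
contact_force: [1.6, 2.0, -0.3]
opening: 0.263
grasp_force: 49.6
```

move_arm(
  rows=[
    [[-169, 130, 0, 0, 0, 50.3, 1], [-169, 130, 0, 0, 0, 50.3, 1], [-169, 130, 0, 0, 0, 50.3, 1], [-169, 130, 0, 0, 0, 50.3, 1], [-169, 130, 0, 0, 0, 50.3, 1], [-169, 130, 0, 0, 0, 50.3, 1], [-169, 130, 0, 0, 0, 50.3, 1], [-169, 130, 0, 0, 0, 50.3, 1]],
  ],
)

```text
clock: 33.98
tcp_pos: [0.5322, 0.2213, 0.269]
ee_rot: [3.141, -0.001, 0.711]
contact_force: [0.3, 0.4, -0.4]
opening: 0.264
grasp_force: 49.6
```

move_arm(
  rows=[
    [[-7, 187, 0, 0, 0, 44.1, 1], [-7, 187, 0, 0, 0, 44.1, 1], [-7, 187, 0, 0, 0, 44.1, 1], [-7, 187, 0, 0, 0, 44.1, 1], [-7, 187, 0, 0, 0, 44.1, 1], [-7, 187, 0, 0, 0, 44.1, 1], [-7, 187, 0, 0, 0, 44.1, 1], [-7, 187, 0, 0, 0, 44.1, 1]],
  ],
)

```text
clock: 34.65
tcp_pos: [0.6493, 0.0776, 0.2687]
ee_rot: [-3.141, 0.0, -0.044]
contact_force: [-0.0, 1.0, -0.1]
opening: 0.264
grasp_force: 49.7
```

```bash
python3 - <<'E'
from h import *
from plan import now
print(now(),readout.state()['opening'])
c=cam('scene'); h=cv2.cvtColor(c['color'],cv2.COLOR_BGR2HSV)
for nm,m,z in (('blue',cv2.inRange(h,(105,130,70),(125,255,255)),.115),('white',cv2.inRange(h,(0,0,165),(180,35,255)),.11)):
    k,l,st,ce=cv2.connectedComponentsWithStats(m)
    for i in range(1,k):
        if st[i,4]>15 and 100<ce[i][0]<290 and 120<ce[i][1]<310: print(nm,st[i,4],ce[i].round(),onz(c,*ce[i],z).round(3))
E
```

```text
[np.float64(649.2954268007994), np.float64(77.64404222602006), np.float64(268.6644924433682), -2.5342173898846476] 0.26427433351021135
blue 36 [223. 230.] [0.58  0.089 0.115]
white 118 [228. 147.] [ 0.367 -0.14   0.11 ]
white 338 [270. 181.] [0.374 0.049 0.11 ]
white 147 [222. 222.] [0.564 0.065 0.11 ]
white 306 [150. 235.] [ 0.721 -0.032  0.11 ]
white 17 [246. 232.] [0.541 0.133 0.11 ]
white 326 [161. 248.] [0.723 0.02  0.11 ]
white 512 [175. 260.] [0.72  0.073 0.11 ]
white 17 [288. 255.] [0.517 0.259 0.11 ]
```

move_arm(
  rows=[
    [[0, 0, 30, 0, 0, 0, 1], [0, 0, 55, 0, 0, 0, 1], [0, 0, 68, 0, 0, 0, 1], [0, 0, 74, 0, 0, 0, 1], [0, 0, 74, 0, 0, 0, 1]],
  ],
)

```text
clock: 35.12
tcp_pos: [0.6492, 0.078, 0.1945]
ee_rot: [3.141, 0.002, -0.045]
contact_force: [-0.4, 0.1, 0.1]
opening: 0.261
grasp_force: 50.9
```

move_arm(
  rows=[
    [[0, 0, 0, 0, 0, 0, 0.05], [0, 0, 0, 0, 0, 0, 0.05], [0, 0, 0, 0, 0, 0, 0.05], [0, 0, -30, 0, 0, 0, 0.05], [0, 0, -65, 0, 0, 0, 0.05], [0, 0, -75, 0, 0, 0, -0.2], [0, 0, -75, 0, 0, 0, -0.2]],
  ],
)

```text
clock: 35.7
tcp_pos: [0.651, 0.0773, 0.2736]
ee_rot: [-3.141, -0.006, -0.049]
contact_force: [0.9, 0.6, 1.2]
opening: 0.604
grasp_force: 0.0
```

move_arm(
  rows=[
    [[-143, -188, -30, 0, 0, -50.3, -0.2], [-143, -188, -30, 0, 0, -50.3, -0.2], [-143, -188, -30, 0, 0, -50.3, -0.2], [-143, -188, -30, 0, 0, -50.3, -0.2], [-143, -188, -30, 0, 0, -50.3, -0.2], [-143, -188, -30, 0, 0, -50.3, -0.2], [-143, -188, -30, 0, 0, -50.3, -0.2], [-143, -188, -30, 0, 0, -50.3, -0.2]],
  ],
)

```text
clock: 36.37
tcp_pos: [0.515, 0.2734, 0.2996]
ee_rot: [-3.142, 0.0, 0.839]
contact_force: [0.1, 0.1, 0.2]
opening: 0.599
grasp_force: 0.0
```

move_arm(
  rows=[
    [[40, -100, 0, 0, 0, -20, -0.2], [40, -100, 0, 0, 0, -20, -0.2], [40, -100, 0, 0, 0, -20, -0.2], [40, -100, 0, 0, 0, -20, -0.2], [40, -100, 0, 0, 0, -20, -0.2], [40, -100, 0, 0, 0, -20, -0.2]],
  ],
)

```text
clock: 36.87
tcp_pos: [0.47, 0.3682, 0.2992]
ee_rot: [-3.141, 0.001, 1.173]
contact_force: [0.3, -0.3, -0.5]
opening: 0.598
grasp_force: 0.0
```

```bash
python3 chk.py; python3 - <<'E'
from blk import *
c=cam('top'); h=cv2.cvtColor(c['color'],cv2.COLOR_BGR2HSV)
# stray block inside the small carton: brighter/darker edge -> use difference with empty-carton picture t0
a=cv2.imread('pics/top0.png'); d=cv2.absdiff(a,c['color']).max(2)[145:235,440:505]
ys,xs=np.nonzero(d>35); print('block diff px',len(xs),xs.min()+440,xs.max()+440,ys.min()+145,ys.max()+145)
print('block',onz(c,np.median(xs)+440,np.median(ys)+145,.03))
print('jar px',[np.round(proj(c,[.336,.187,.058]))], c['color'][245,257], cv2.imread('pics/top0.png')[245,257])
# wrench grip: dark pixels
g=cv2.cvtColor(c['color'],cv2.COLOR_BGR2GRAY)[150:200,385:450]; ys,xs=np.nonzero(g<45); 
k,l,st,ce=cv2.connectedComponentsWithStats((g<45).astype(np.uint8)); i=1+st[1:,4].argmax(); print('grip',onz(c,ce[i][0]+385,ce[i][1]+150,.065),st[i])
E
```

```text
top blue 37 tray [-82.  83.] px [295. 160.]
top blue 40 tray [-83.  30.] px [314. 161.]
top blue 40 tray [-86. -29.] px [335. 163.]
top blue 40 tray [-87. -83.] px [354. 164.]
top white 327 tray [59. 84.] px [297. 111.]
top white 330 tray [58. 27.] px [317. 112.]
top white 332 tray [ 55. -25.] px [335. 114.]
top white 341 tray [ 54. -82.] px [355. 115.]
top white 340 tray [-109.   -4.] px [326. 170.]
scene blue 36 tray [-88. -85.] px [192. 210.]
scene blue 37 tray [-87. -30.] px [203. 221.]
scene blue 41 tray [-83.  29.] px [214. 234.]
scene blue 41 tray [-83.  82.] px [226. 245.]
scene white 293 tray [-120.   -6.] px [217. 218.]
scene white 306 tray [ 55. -83.] px [150. 235.]
scene white 326 tray [ 55. -26.] px [161. 248.]
scene white 349 tray [59. 26.] px [171. 261.]
scene white 373 tray [59. 83.] px [183. 275.]
[470.2, 367.9, 299.4, 67.2] [ 0.1  0.5 -0.2]
block diff px 487 440 504 145 234
block [ 0.46168012 -0.39485176  0.03      ]
jar px [array([257., 244.])] [48 55 63] [220 219 216]
grip [ 0.47833001 -0.28203714  0.065     ] [ 31  31  26  19 149]
```

```bash
python3 - <<'E'
from h import *
c=cam('top'); a=cv2.resize(cv2.imread('pics/c12.png'),(140,170),interpolation=cv2.INTER_AREA)
d=cv2.absdiff(a,c['color'][90:260,370:510]).max(2)[50:145,70:135]; print('carton change',(d>40).sum(), np.argwhere(d>40).mean(0) if (d>40).any() else '')
s=cam('scene'); s0=cv2.imread('pics/scene0.png'); u,v=proj(s,[.336,.187,.05]); u,v=int(u),int(v); print(u,v)
w=lambda im:cv2.inRange(cv2.cvtColor(im,cv2.COLOR_BGR2HSV),(0,0,165),(180,40,255))[v-15:v+20,u-15:u+15]
for im in (s0,s['color']):
    ys,xs=np.nonzero(w(im)); print(len(xs), xs.mean() if len(xs) else 0, ys.mean() if len(ys) else 0)
E
```

```text
carton change 0 
313 213
245 14.979591836734693 17.457142857142856
231 14.35930735930736 17.82251082251082
```

```bash
python3 -c "
from rig import ctrl; print(ctrl.hand_in())"
```

```text
the job is handed in; nothing more can be done
None
```

The job is handed in, but I got no verdict back. By the last camera and force checks, the tray is home, the wrench tripped once and sprang back straight, all four brushes lie side by side with bristles to the back, the block is in the small carton, and the jar is standing.

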